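# Turn round the tasting-shaker dryer on the shop counter

## Task

Take the dry blue shakers off the dryer's pegs and stand them mouth down on the white mat, then put every washed red shaker from the draining cradle upside down on a drying peg of its own, pushed right down so that its rim sits on the drip plate. Only when all the shakers are in place, start the dryer: press the power key (red), then the timer key (yellow), then the start key (green), one at a time, each fully down and let go. Leave the other things on the counter where they are.

Things in the scene. Friction and masses are not known exactly. Their poses are not given: they have to be found in the camera images.
- key_power (a joint): red power key, the left one (towards the left-most peg, peg1) of three round spring keys, 28 mm across, on the low console at the dryer's front edge: travel 0 (up) to 0.006 m (fully down), presses straight down, about 4 N when fully down, springs back
- key_timer (a joint): yellow timer key, the middle one: the same travel and spring
- key_start (a joint): green start key, the right one: the same travel and spring
- key_power_top (a point): centre of the top face of the red power key when up, 62 mm above the counter; the keys are 60 mm apart and the nearest peg axis is at least 136 mm away
- key_timer_top (a point): centre of the top face of the yellow timer key when up, 62 mm above the counter; the keys are 60 mm apart and the nearest peg axis is at least 136 mm away
- key_start_top (a point): centre of the top face of the green start key when up, 62 mm above the counter; the keys are 60 mm apart and the nearest peg axis is at least 136 mm away
- dryer: warm-air shaker dryer, a stainless box 240 mm deep and 340 mm wide, fixed to the counter at a different place and yaw each time: low console with three keys in front, grey drip plate 60 mm above the counter behind it, with three pegs in a row 110 mm apart. Origin at its underside; x points to its back (away from the robot), y along the row from peg3 to peg1, z up
- peg1_seat (a point): foot of the left (as the robot sees it) peg, on its axis, on the flat drip plate where a shaker's rim rests. The peg rises 95 mm above this point, 26 mm thick tapering to a 10 mm rounded tip, with a white centring cone at its foot (46 mm across, 18 mm high). Axes as the dryer's
- peg2_seat (a point): foot of the middle peg, on its axis, on the flat drip plate where a shaker's rim rests. The peg rises 95 mm above this point, 26 mm thick tapering to a 10 mm rounded tip, with a white centring cone at its foot (46 mm across, 18 mm high). Axes as the dryer's
- peg3_seat (a point): foot of the right peg, on its axis, on the flat drip plate where a shaker's rim rests. The peg rises 95 mm above this point, 26 mm thick tapering to a 10 mm rounded tip, with a white centring cone at its foot (46 mm across, 18 mm high). Axes as the dryer's
- wet1_center (a point): washed shaker, red with black closed end: open round beaker, 60 mm outside diameter, 120 mm long, 3 mm wall, 116 mm deep inside, about 90 g. Point: its centre, on the axis, half-way along; z axis points from the closed end to the mouth. Starts on its side, axis 40 mm up, mouth away from the robot, in a lane of the cradle (fixed black tray, lanes 105 mm apart, rails 17 mm high). Two or three are there, any other absent
- dry1_center (a point): dry shaker, blue with white closed end: open round beaker, 60 mm outside diameter, 120 mm long, 3 mm wall, 116 mm deep inside, about 90 g. Point: its centre, on the axis, half-way along; z axis points from the closed end to the mouth. Starts upside down (z axis down) on a peg. Two or three are there, any other absent
- wet2_center (a point): washed shaker, red with black closed end: open round beaker, 60 mm outside diameter, 120 mm long, 3 mm wall, 116 mm deep inside, about 90 g. Point: its centre, on the axis, half-way along; z axis points from the closed end to the mouth. Starts on its side, axis 40 mm up, mouth away from the robot, in a lane of the cradle (fixed black tray, lanes 105 mm apart, rails 17 mm high). Two or three are there, any other absent
- dry2_center (a point): dry shaker, blue with white closed end: open round beaker, 60 mm outside diameter, 120 mm long, 3 mm wall, 116 mm deep inside, about 90 g. Point: its centre, on the axis, half-way along; z axis points from the closed end to the mouth. Starts upside down (z axis down) on a peg. Two or three are there, any other absent
- wet3_center (a point): washed shaker, red with black closed end: open round beaker, 60 mm outside diameter, 120 mm long, 3 mm wall, 116 mm deep inside, about 90 g. Point: its centre, on the axis, half-way along; z axis points from the closed end to the mouth. Starts on its side, axis 40 mm up, mouth away from the robot, in a lane of the cradle (fixed black tray, lanes 105 mm apart, rails 17 mm high). Two or three are there, any other absent
- dry3_center (a point): dry shaker, blue with white closed end: open round beaker, 60 mm outside diameter, 120 mm long, 3 mm wall, 116 mm deep inside, about 90 g. Point: its centre, on the axis, half-way along; z axis points from the closed end to the mouth. Starts upside down (z axis down) on a peg. Two or three are there, any other absent
- mat_top (a point): centre of the top face of the white service mat, a smooth stiff plastic sheet 300 mm (its x, pointing away from the robot) by 180 mm (its y), 4 mm thick, fixed to the counter; z up
- jar: bystander, to be left alone: amber jar with a black cap, 72 mm across, 100 mm high; the origin is at its underside
- lid1: bystander, to be left alone: red shaker lid lying on the counter, 64 mm across, 26 mm high; the origin is at its underside
- lid2: bystander, to be left alone: second red shaker lid, the same; the origin is at its underside
- scoop: bystander, to be left alone: white measuring scoop, cup 40 mm across, 26 mm high, handle 75 mm to its -x; the origin is at its underside
- weight: bystander, to be left alone: small black and steel hand weight along its y, 160 mm long, 56 mm high; the origin is at its underside
- terminal: bystander, to be left alone: grey card terminal with keys, 170 by 80 mm, 48 mm high; the origin is at its underside
Mind the look-alikes: they are no part of the job. Leave any brown, pink or turquoise look-alike of the part that bears dry3_center alone.

How it is judged:
By the outcome, as a careful person would: the job done as asked, in the order asked, and still so for the second after the job is handed in, with the robot touching nothing.
Of wet1, wet2, wet3 only 2 to 3 are there at a start; the rules pass over those that are not, and their reading is None.
Of dry1, dry2, dry3 only 2 to 3 are there at a start; the rules pass over those that are not, and their reading is None.
At some moment in a run one of wet1, wet2, wet3 may be knocked a few centimetres aside while the robot is not near it.
It also fails if it takes over 210 s, if anything falls off the work surface, if the arm or the gripper's body presses on something with over 40 N, if the wrist force passes 120 N, or if a joint passes its speed limit or range.

## Robot

A 7-joint arm with a two-finger parallel gripper is mounted at the origin on the work surface. World frame = base frame: x ahead of the robot, y to its left, z up, the work surface at z = 0. Lengths are in m, angles in rad, forces in N, time in s.
With the tool pointing down it reaches from about 0.375 to 0.925 m from the base axis. Payload 3.1 kg.
Tool frame: the origin (TCP) lies midway between the tips of the shut fingers; the grasp point (between the pads) lies manip.grasp_offset behind it (manip.grasp_offset is the distance from the TCP to the grasp point, in m); z points along the fingers, y is the direction in which the jaws open and shut (so a half turn about z gives the same grasp; the last joint's range is limited). The gripper opens to 85 mm and grips with 20 to 120 N. Pads are 22 mm wide; open, the fingers measure 114 mm over their backs; the gripper's body (76 mm by 85 mm) begins 54 mm behind the grasp point. The pads swing forward as they close: fully open they stand 13 mm farther back than shut.
Start: joints at [-1.394, 0.383, 0.044, 1.598, -0.018, 1.161, -0.05], TCP at [0.176, 0.626, 0.231] pointing down, gripper open.
Joint ranges: [-2.61, 2.61], [-0.41, 2.15], [-1.48, 1.57], [0, 2.5], [-1.57, 4.71], [0.05, 1.97], [-2.85, 2.85]. Speed limits (rad/s): [2.79, 2.79, 3.14, 3.14, 3.14, 3.14, 3.14].

## Interface

Orientations are given as a rotation vector (axis times angle).
In Python, from cell import manip, eyes, workorder gives the robot as it stands. The module is installed in compiled form; this text tells all that it offers.
- The arm moves only by the tool arm_command, never from a script. Its arguments are lists of equal length, an entry for each row: "dr": the turn, a rotation vector about the tool's x, y, z in units of 8 degrees (1.0 is 8 degrees), a list of three; "slide": the shift along the tool's x, y, z in cm, a list of three; "hand": the finger opening in cm, from 0 to 8.54. In form: {"dr": [[wx, wy, wz], ...], "slide": [[tx, ty, tz], ...], "hand": [hand, ...]}. A call has 1 to 10 rows; each row is the pose to reach, as a shift and turn from the pose commanded when the call began, along the tool's axes at that moment; what a row does not reach only later rows make up. A row lasts 1/10 s, in which the tool goes at most 50 mm and 8.59 degrees, less where a joint would pass 70% of its speed; a pose out of reach is approached as far as the arm can. A call with a gripper value outside its range is refused whole. The fingers move at their own pace and stop on an object; "grip_force" is the grip in N (left out, the last holds). Time passes only in rows, so rows that repeat a pose let the fingers close. It gives the time, the measured TCP pose, the force and the opening at its end, in the units of the state.
- manip.observe(): the state, without advancing time (a new reading comes with each control period).
- eyes.snapshot(name): name is "scene" or "top"; returns a dict with "pixels" (420x560x3 uint8, red, green, blue), "z_map" (420x560 float32, m along the optical axis (not along the pixel's ray), 0 where there is no reading), "fx", "fy", "cx", "cy" (pixels), "origin" and "attitude" of the camera in the world. Camera axes: x right, y down, z forward; pixel columns grow to the right and rows downward; lengths in m; the calibration is good to about 2 mm. A picture is of the moment at which its call begins.
- workorder.close_job(): hands the job in, once; it reports no verdict.
The state is a dict: "time_s": time; "joints": joint angles; "qvel": joint speeds; "joint_torque": joint torques, N m; "eef_pos": TCP position; "orientation": TCP orientation; "contact_force": force on the tool from outside, world axes, zero at the start; "moment": the same for the moment, N m; "gripper_width": finger opening in m.
Only numpy, scipy, OpenCV 4.12 (cv2) and the standard library are available. Lean on these libraries where they do the work, as an engineer would, in place of code of your own. Each camera call takes 0.05 s, during which the arm holds its last target. There are 200 camera calls.

## Working session

There is one attempt and no reset: what is moved stays moved. The work goes in short steps, Python scripts to look and compute and a tool call to move; the robot and the scene stay as the last step left them, time stands still between calls to the robot, and variables do not carry over. Pictures are saved under pics/ and viewed, about 12 in all and at most 16, crops included, and the job is handed in when it is done.

Besides the shell and the picture viewer there is one more tool, called after "Request:" in YAML: its name, and indented under it one key for each argument. arm_command: Moves the arm, as the interface text tells. Its arguments: {"type":"object","properties":{"dr":{"type":"array"},"slide":{"type":"array"},"hand":{"type":"array"},"grip_force":{"type":"number"}},"required":["dr","slide","hand"]}

```bash
mkdir -p pics
cat > h.py <<'E'
import numpy as np,cv2
from scipy.spatial.transform import Rotation as R
from cell import manip,eyes,workorder
def snap(n):
    s=eyes.snapshot(n); return s
def att(s):
    a=np.array(s["attitude"],float); return a if a.shape==(3,3) else (R.from_rotvec(a).as_matrix() if a.size==3 else R.from_quat(a).as_matrix())
def cloud(s):
    z=s["z_map"]; v,u=np.mgrid[:z.shape[0],:z.shape[1]]
    p=np.stack([(u-s["cx"])/s["fx"]*z,(v-s["cy"])/s["fy"]*z,z],-1)
    return p@att(s).T+np.array(s["origin"])
def save(s,name,crop=None,k=1):
    im=s["pixels"][...,::-1]
    if crop: im=im[crop[1]:crop[3],crop[0]:crop[2]]
    cv2.imwrite("pics/"+name,cv2.resize(im,None,fx=k,fy=k,interpolation=cv2.INTER_CUBIC))
def ray(s,u,v,h):
    d=att(s)@np.array([(u-s["cx"])/s["fx"],(v-s["cy"])/s["fy"],1]); o=np.array(s["origin"]); return o+d*(h-o[2])/d[2]
E
python3 - <<'E'
from h import *
for n in("scene","top"):
    s=snap(n); save(s,n+"0.png",k=1.4); print(n,s["origin"],s["attitude"],s["fx"],s["cx"],s["cy"])
    np.savez(n+"0.npz",**s)
print(manip.observe(),manip.grasp_offset)
E
```

```text
scene [1.13516531 0.29574494 1.0517309 ] [-1.4903735  -2.27782722  0.74078965] 439.248183755205 283.5382197314263 205.82209771528363
top [0.30400529 0.00852625 1.37694515] [-2.1350442   2.09788863 -0.18811864] 422.6404963477714 276.03253947203535 209.08633112869597
{'time_s': 0.1, 'joints': array([-1.39384485,  0.38377332,  0.04384846,  1.59943372, -0.01791778,
        1.16121496, -0.04991147]), 'qvel': array([-1.61943797e-03, -9.16017653e-04,  4.11543210e-04, -3.33353165e-03,
        2.39371811e-03, -2.65084227e-04, -3.99186869e-05]), 'joint_torque': array([ 2.75223611e-03, -4.34732795e+01,  1.02935672e+00, -2.50455433e+01,
        1.08675828e-02,  5.55475315e-03,  2.49939781e-06]), 'eef_pos': array([0.17611833, 0.62478289, 0.22999222]), 'orientation': array([-0.43011444, -3.1117879 ,  0.00381202]), 'contact_force': array([ 0.28429826,  0.26045296, -0.15234862]), 'moment': array([-0.00751789,  0.01105271,  0.03824722]), 'gripper_width': 0.08542762629426257} 0.0187
```

View pics/top0.png

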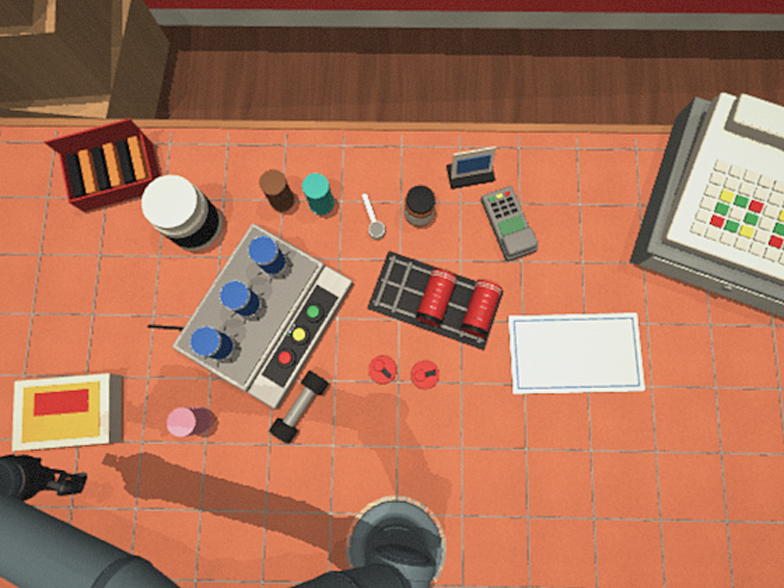

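View pics/scene0.png

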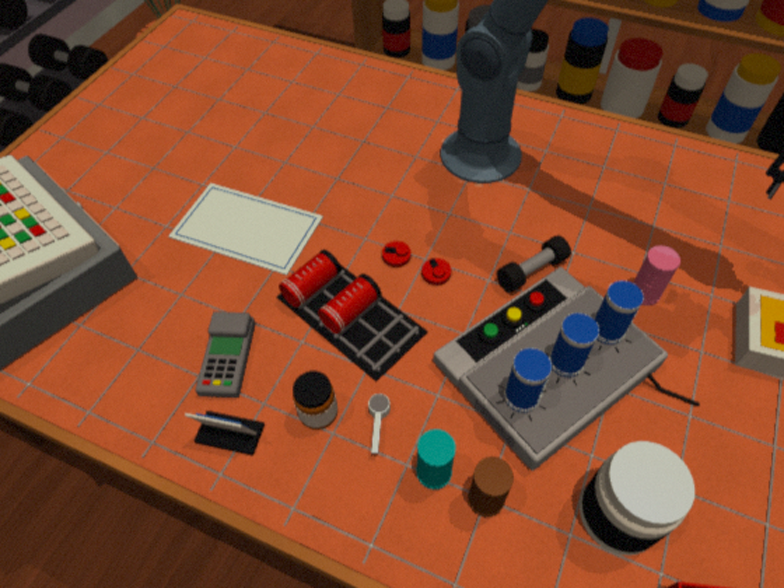

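Run:
```python
from h import *
for n in("top","scene"):
    s=dict(np.load(n+"0.npz")); P=cloud(s); im=s["pixels"]; hsv=cv2.cvtColor(im,cv2.COLOR_RGB2HSV).astype(int); H,S,V=hsv[...,0],hsv[...,1],hsv[...,2]
    ok=(s["z_map"]>0)&(P[...,0]>.1)&(P[...,0]<1.0)&(abs(P[...,1])<.75)
    M={"blue":(abs(H-110)<14)&(S>120)&(V>40),"red":((H<4)|(H>174))&(S>170)&(P[...,2]>.008),"yel":(abs(H-27)<6)&(S>150),"grn":(abs(H-65)<15)&(S>100),"white":(S<40)&(V>170)&(P[...,2]<.02)}
    print(n)
    for k,m in M.items():
        c,l,st,ce=cv2.connectedComponentsWithStats((m&ok).astype(np.uint8))
        for i in range(1,c):
            if st[i,4]<25: continue
            q=P[l==i]; top=q[q[:,2]>np.percentile(q[:,2],97)-.006]
            print(k,st[i],"ctr",q.mean(0).round(3),"zmax",np.percentile(q[:,2],98).round(3),"topc",top.mean(0).round(3))
    if n=="top":
        save(s,"crop_top.png",(110,150,370,320),3)
```

```text
top
blue [327 111  23  13 185] ctr [ 0.869 -0.171  0.063] zmax 0.083 topc [ 0.873 -0.168  0.081]
blue [178 169  19  19 277] ctr [0.622 0.288 0.179] zmax 0.184 topc [0.622 0.288 0.18 ]
blue [186 179  18  16 121] ctr [0.602 0.27  0.129] zmax 0.162 topc [0.603 0.267 0.16 ]
blue [158 201  19  19 285] ctr [0.525 0.341 0.179] zmax 0.184 topc [0.525 0.341 0.18 ]
blue [168 208  17  17 119] ctr [0.511 0.318 0.13 ] zmax 0.163 topc [0.512 0.316 0.161]
blue [137 234  19  20 297] ctr [0.428 0.395 0.179] zmax 0.184 topc [0.429 0.395 0.18 ]
blue [151 238  15  18 125] ctr [0.421 0.369 0.127] zmax 0.159 topc [0.419 0.369 0.157]
red [ 52  85  62  64 865] ctr [0.86  0.668 0.069] zmax 0.129 topc [0.916 0.691 0.127]
red [507 154  10   8  55] ctr [ 0.706 -0.677  0.157] zmax 0.163 topc [ 0.705 -0.677  0.159]
red [299 197  26  31 456] ctr [ 0.549 -0.086  0.062] zmax 0.072 topc [ 0.547 -0.086  0.068]
red [331 205  25  32 451] ctr [ 0.526 -0.186  0.062] zmax 0.072 topc [ 0.526 -0.189  0.068]
red [298 226  16   7  33] ctr [ 0.494 -0.067  0.048] zmax 0.067 topc [ 0.491 -0.077  0.063]
red [330 235  17   6  33] c
[... 3054 characters left out ...]
 -0.741  0.16 ] zmax 0.165 topc [ 0.713 -0.741  0.161]
grn [ 16 155  11   8  52] ctr [ 0.696 -0.705  0.155] zmax 0.16 topc [ 0.697 -0.705  0.156]
grn [  0 163   6   8  26] ctr [ 0.745 -0.72   0.164] zmax 0.168 topc [ 0.745 -0.72   0.165]
grn [ 11 165  11   8  57] ctr [ 0.733 -0.685  0.16 ] zmax 0.164 topc [ 0.734 -0.684  0.161]
grn [345 230  12  12 111] ctr [0.514 0.195 0.058] zmax 0.064 topc [0.513 0.196 0.061]
grn [150 241  23  12 252] ctr [ 0.729 -0.263  0.028] zmax 0.032 topc [ 0.729 -0.263  0.028]
white [121 132 108  64 336] ctr [ 0.476 -0.382  0.002] zmax 0.007 topc [ 0.477 -0.381  0.003]
white [ 127  133   97   58 3007] ctr [ 0.436 -0.406  0.002] zmax 0.007 topc [ 0.436 -0.404  0.003]
```

View pics/crop_top.png

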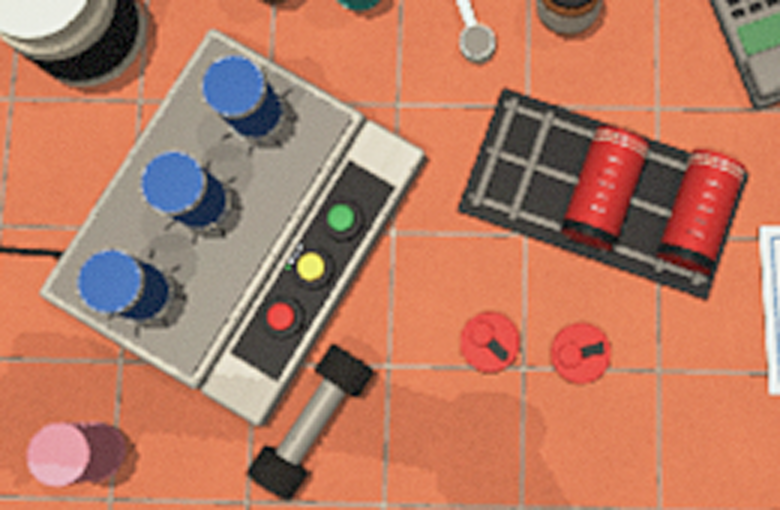

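Candidates, in top-image pixels:
- **Blue shakers to clear:** (187,178), (168,210) and (146,243), all on pegs.
- **Look-alikes to leave alone:** brown (196,136), turquoise (226,138) and pink (129,301), all standing on the counter.
- **Washed shakers:** red in the cradle at (312,213) and (343,220). The discs at (273,264) and (303,267) are the lids.

The crop confirms three blues on the pegs and two reds in the cradle.

```bash
cat >> h.py <<'E'
def down(az):  # tool z down, tool y at azimuth az(deg)
    a=np.radians(az); y=np.array([np.cos(a),np.sin(a),0]); z=np.array([0,0,-1.]); return np.stack([np.cross(y,z),y,z],1)
def plan(tg,p=None,Rm=None):
    if p is None:
        o=manip.observe(); p=np.array(o["eef_pos"]); Rm=R.from_rotvec(o["orientation"]).as_matrix()
    for q,Q in tg:
        q=np.array(q,float); dr=np.degrees(R.from_matrix(Rm.T@Q).as_rotvec())/8; sl=Rm.T@(q-p)*100
        print("dr",dr.round(2).tolist(),"slide",sl.round(2).tolist()); p,Rm=q,Q
E
python3 - <<'E'
from h import *
D=down(61)
plan([((.429,.396,.24),D),((.429,.396,.128),D),((.429,.396,.30),D),((.434,-.50,.30),D),((.434,-.5,.076),D)])
E
```

```text
dr [-0.02, 0.0, 1.66] slide [-30.55, -15.16, -0.96]
dr [0.0, 0.0, 0.0] slide [0.0, 0.0, 11.2]
dr [0.0, 0.0, 0.0] slide [0.0, 0.0, -17.2]
dr [0.0, 0.0, 0.0] slide [-43.88, -78.12, 0.0]
dr [0.0, 0.0, 0.0] slide [0.0, 0.0, 22.4]
```

Request:
arm_command:
  dr:
    - [-0.02,0,1.66]
    - [-0.02,0,1.66]
    - [-0.02,0,1.66]
    - [-0.02,0,1.66]
    - [-0.02,0,1.66]
    - [-0.02,0,1.66]
    - [-0.02,0,1.66]
    - [-0.02,0,1.66]
    - [-0.02,0,1.66]
    - [-0.02,0,1.66]
  slide:
    - [-30.55,-15.16,-1]
    - [-30.55,-15.16,-1]
    - [-30.55,-15.16,-1]
    - [-30.55,-15.16,-1]
    - [-30.55,-15.16,-1]
    - [-30.55,-15.16,-1]
    - [-30.55,-15.16,-1]
    - [-30.55,-15.16,-1]
    - [-30.55,-15.16,-1]
    - [-30.55,-15.16,-1]
  hand: [8.5,8.5,8.5,8.5,8.5,8.5,8.5,8.5,8.5,8.5]
  grip_force: 40

```text
time_s: 1.1
eef_pos: [0.4277, 0.398, 0.2408]
orientation: [-0.784, -3.041, -0.004]
contact_force: [-0.1, 0.0, 0.8]
gripper_width: 0.0847
```

Request:
arm_command:
  dr:
    - [0,0,0]
    - [0,0,0]
    - [0,0,0]
    - [0,0,0]
    - [0,0,0]
    - [0,0,0]
    - [0,0,0]
    - [0,0,0]
    - [0,0,0]
    - [0,0,0]
  slide:
    - [0,0,4]
    - [0,0,8]
    - [0,0,11]
    - [0,0,11.2]
    - [0,0,11.2]
    - [0,0,11.2]
    - [0,0,11.2]
    - [0,0,11.2]
    - [0,0,11.2]
    - [0,0,11.2]
  hand: [8.5,8.5,8.5,8.5,8.5,5,5,5,5,5]

```text
time_s: 2.1
eef_pos: [0.4305, 0.3984, 0.132]
orientation: [0.787, 3.04, 0.01]
contact_force: [-1.0, -1.4, 5.7]
gripper_width: 0.0601
```

Request:
arm_command:
  dr:
    - [0,0,0]
    - [0,0,0]
    - [0,0,0]
    - [0,0,0]
    - [0,0,0]
    - [0,0,0]
    - [0,0,0]
    - [0,0,0]
    - [0,0,0]
    - [0,0,0]
  slide:
    - [0,0,0]
    - [0,0,0]
    - [0,0,-1]
    - [0,0,-4]
    - [0,0,-8]
    - [0,0,-12]
    - [0,0,-17]
    - [0,0,-17]
    - [0,0,-17]
    - [0,0,-17]
  hand: [5,5,5,5,5,5,5,5,5,5]

```text
time_s: 3.1
eef_pos: [0.4285, 0.396, 0.2983]
orientation: [-0.787, -3.041, -0.002]
contact_force: [-0.2, 1.0, -1.1]
gripper_width: 0.0598
```

Request:
arm_command:
  dr:
    - [0,0,0]
    - [0,0,0]
    - [0,0,0]
    - [0,0,0]
    - [0,0,0]
    - [0,0,0]
    - [0,0,0]
    - [0,0,0]
    - [0,0,0]
    - [0,0,0]
  slide:
    - [-2,-3.4,0]
    - [-4,-7,0]
    - [-6,-11,0]
    - [-8.4,-15,0]
    - [-10.9,-19.3,0]
    - [-13.3,-23.6,0]
    - [-15.7,-28,0]
    - [-18.1,-32.2,0]
    - [-20.5,-36.5,0]
    - [-22.5,-40,0]
  hand: [5,5,5,5,5,5,5,5,5,5]

```text
time_s: 4.1
eef_pos: [0.4299, -0.0653, 0.2963]
orientation: [-0.79, -3.038, -0.002]
contact_force: [1.2, 0.4, -0.6]
gripper_width: 0.0597
```

Request:
arm_command:
  dr:
    - [0,0,0]
    - [0,0,0]
    - [0,0,0]
    - [0,0,0]
    - [0,0,0]
    - [0,0,0]
    - [0,0,0]
    - [0,0,0]
    - [0,0,0]
    - [0,0,0]
  slide:
    - [-2.4,-4.3,0]
    - [-4.8,-8.6,0]
    - [-7.2,-12.9,0]
    - [-9.7,-17.2,0]
    - [-12.1,-21.5,0]
    - [-14.5,-25.8,0]
    - [-17,-30,0]
    - [-19,-34,0]
    - [-20.6,-37,0]
    - [-21.4,-38.1,0]
  hand: [5,5,5,5,5,5,5,5,5,5]

```text
time_s: 5.1
eef_pos: [0.4305, -0.5027, 0.2941]
orientation: [-0.795, -3.034, -0.002]
contact_force: [-0.3, -0.6, -1.6]
gripper_width: 0.0599
```

Request:
arm_command:
  dr:
    - [0,0,0]
    - [0,0,0]
    - [0,0,0]
    - [0,0,0]
    - [0,0,0]
    - [0,0,0]
    - [0,0,0]
    - [0,0,0]
    - [0,0,0]
    - [0,0,0]
  slide:
    - [0,0,0]
    - [0,0,3]
    - [0,0,7]
    - [0,0,11]
    - [0,0,15]
    - [0,0,18]
    - [0,0,20]
    - [0,0,20.5]
    - [0,0,20.5]
    - [0,0,20.5]
  hand: [5,5,5,5,5,5,5,5,5,5]

```text
time_s: 6.1
eef_pos: [0.4352, -0.4998, 0.0938]
orientation: [0.786, 3.039, 0.001]
contact_force: [-0.2, -0.8, -0.5]
gripper_width: 0.0602
```

Run:
```python
from h import *
s=snap("top"); save(s,"b1.png",(330,190,490,310),4)
o=manip.observe(); print(o["joints"].round(3),o["eef_pos"],o["orientation"],o["contact_force"])
D=down(61); plan([((.434,-.5,.09),D),((.434,-.5,.075),D)])
```

```text
[ 0.193  0.704  0.836  1.697 -0.604  1.015  2.306] [ 0.43529709 -0.50007437  0.09417969] [7.86167446e-01 3.03804424e+00 1.04490566e-03] [-0.8474458  -1.38205365 -0.59622938]
dr [0.01, 0.02, -0.0] slide [0.12, -0.06, 0.42]
dr [0.0, 0.0, 0.0] slide [0.0, 0.0, 1.5]
```

View pics/b1.png

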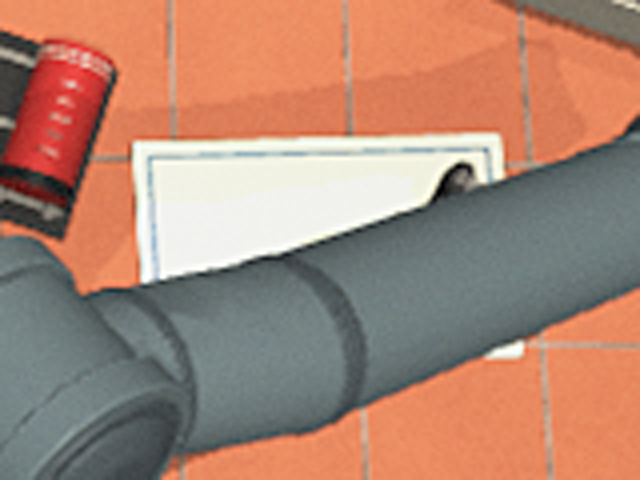

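Request:
arm_command:
  dr:
    - [0,0,0]
    - [0,0,0]
    - [0,0,0]
    - [0,0,0]
    - [0,0,0]
    - [0,0,0]
    - [0,0,0]
    - [0,0,0]
    - [0,0,0]
    - [0,0,0]
  slide:
    - [0,0,0.8]
    - [0,0,1.4]
    - [0,0,1.6]
    - [0,0,1.8]
    - [0,0,1.8]
    - [0,0,1.8]
    - [0,0,1.8]
    - [0,0,1.8]
    - [0,0,1.8]
    - [0,0,1.8]
  hand: [5,5,5,5,5,5,8.5,8.5,8.5,8.5]

```text
time_s: 7.15
eef_pos: [0.4342, -0.4985, 0.0735]
orientation: [-0.787, -3.041, -0.005]
contact_force: [0.1, 0.1, 0.5]
gripper_width: 0.0851
```

Request:
arm_command:
  dr:
    - [0,0,0]
    - [0,0,0]
    - [0,0,0]
    - [0,0,0]
    - [0,0,0]
    - [0,0,0]
    - [0,0,0]
    - [0,0,0]
    - [0,0,0]
    - [0,0,0]
  slide:
    - [0,0,0]
    - [0,0,-1]
    - [0,0,-4]
    - [0,0,-8]
    - [0,0,-12]
    - [0,0,-16]
    - [0,0,-20]
    - [0,0,-20]
    - [0,0,-20]
    - [0,0,-20]
  hand: [8.5,8.5,8.5,8.5,8.5,8.5,8.5,8.5,8.5,8.5]

```text
time_s: 8.15
eef_pos: [0.4339, -0.4984, 0.273]
orientation: [-0.787, -3.04, -0.007]
contact_force: [-0.2, -0.4, -0.5]
gripper_width: 0.0848
```

Run:
```python
from h import *
s=snap("scene"); save(s,"b1s.png",(80,90,320,250),3)
o=manip.observe(); print(o["joints"].round(3),o["eef_pos"],o["orientation"])
D=down(61); plan([((.5255,.342,.29),D),((.5255,.342,.128),D),((.5255,.342,.30),D),((.434,-.41,.30),D)])
```

```text
[ 0.106  0.529  0.972  1.554 -0.449  1.302  2.202] [ 0.43383988 -0.49807445  0.27233142] [-0.78652369 -3.03949454 -0.00729922]
dr [0.03, -0.02, -0.0] slide [32.74, 77.92, -1.35]
dr [0.0, 0.0, 0.0] slide [0.0, 0.0, 16.2]
dr [0.0, 0.0, 0.0] slide [0.0, 0.0, -17.2]
dr [0.0, 0.0, 0.0] slide [-28.45, -70.21, 0.0]
```

View pics/b1s.png

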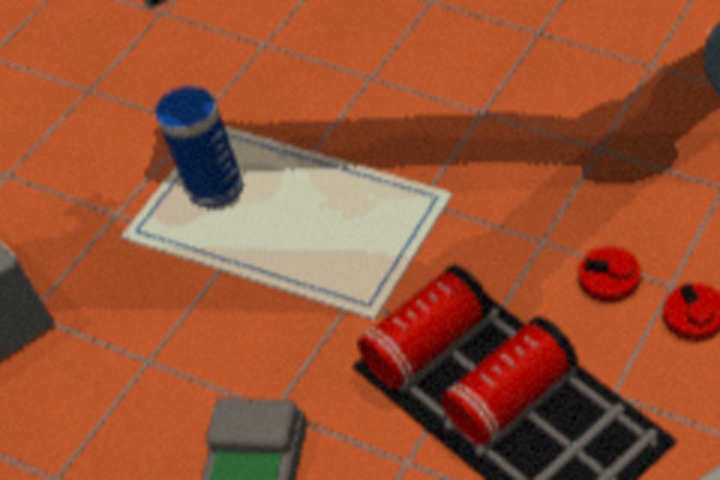

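Request:
arm_command:
  dr:
    - [0,0,0]
    - [0,0,0]
    - [0,0,0]
    - [0,0,0]
    - [0,0,0]
    - [0,0,0]
    - [0,0,0]
    - [0,0,0]
    - [0,0,0]
    - [0,0,0]
  slide:
    - [1,2.4,-0.3]
    - [2.6,6.2,-1]
    - [4.3,10.2,-1.3]
    - [6,14.3,-1.3]
    - [7.7,18.3,-1.3]
    - [9.4,22.4,-1.3]
    - [11.1,26.4,-1.3]
    - [12.8,30.5,-1.3]
    - [14.5,34.5,-1.3]
    - [16.4,39,-1.3]
  hand: [8.5,8.5,8.5,8.5,8.5,8.5,8.5,8.5,8.5,8.5]

```text
time_s: 9.2
eef_pos: [0.4788, -0.0772, 0.287]
orientation: [-0.788, -3.04, -0.004]
contact_force: [1.0, -0.0, -0.4]
gripper_width: 0.085
```

Request:
arm_command:
  dr:
    - [0,0,0]
    - [0,0,0]
    - [0,0,0]
    - [0,0,0]
    - [0,0,0]
    - [0,0,0]
    - [0,0,0]
    - [0,0,0]
    - [0,0,0]
    - [0,0,0]
  slide:
    - [1.8,4.4,0]
    - [3.6,8.8,0]
    - [5.5,13.2,0]
    - [7.3,17.6,0]
    - [9.1,22,0]
    - [11,26.4,0]
    - [12.7,30.6,0]
    - [14.5,34.6,0]
    - [15.8,37.6,0]
    - [16.3,38.9,0]
  hand: [8.5,8.5,8.5,8.5,8.5,8.5,8.5,8.5,8.5,8.5]

```text
time_s: 10.2
eef_pos: [0.5238, 0.3454, 0.2866]
orientation: [-0.776, -3.042, -0.001]
contact_force: [-0.3, 0.6, -0.2]
gripper_width: 0.0851
```

Request:
arm_command:
  dr:
    - [0,0,0]
    - [0,0,0]
    - [0,0,0]
    - [0,0,0]
    - [0,0,0]
    - [0,0,0]
  slide:
    - [0,0,0]
    - [0,0,3]
    - [0,0,6]
    - [0,0,7]
    - [0,0,7]
    - [0,0,7]
  hand: [8.5,8.5,8.5,8.5,8.5,8.5]

```text
time_s: 10.8
eef_pos: [0.5272, 0.3395, 0.2204]
orientation: [0.79, 3.039, 0.005]
contact_force: [-0.3, 0.3, 1.1]
gripper_width: 0.085
```

Run:
```python
from h import *
o=manip.observe(); print(o["joints"].round(3),o["eef_pos"],o["orientation"])
D=down(61); plan([((.5255,.342,.20),D),((.5255,.342,.128),D),((.5255,.342,.30),D),((.434,-.41,.30),D)])
```

```text
[-1.152  0.402  0.656  1.694 -0.268  1.133  0.641] [0.5272384  0.33952304 0.22038891] [0.79003703 3.03920826 0.00543016]
dr [0.03, 0.0, -0.02] slide [0.27, 0.12, 2.04]
dr [0.0, 0.0, 0.0] slide [0.0, 0.0, 7.2]
dr [0.0, 0.0, 0.0] slide [0.0, 0.0, -17.2]
dr [0.0, 0.0, 0.0] slide [-28.45, -70.21, 0.0]
```

Request:
arm_command:
  dr:
    - [0,0,0]
    - [0,0,0]
    - [0,0,0]
    - [0,0,0]
    - [0,0,0]
    - [0,0,0]
    - [0,0,0]
    - [0,0,0]
    - [0,0,0]
    - [0,0,0]
  slide:
    - [0.3,0.1,1]
    - [0.3,0.1,4]
    - [0.3,0.1,7]
    - [0.3,0.1,9]
    - [0.3,0.1,9.2]
    - [0.3,0.1,9.2]
    - [0.3,0.1,9.2]
    - [0.3,0.1,9.2]
    - [0.3,0.1,9.2]
    - [0.3,0.1,9.2]
  hand: [8.5,8.5,8.5,8.5,8.5,5,5,5,5,5]

```text
time_s: 11.8
eef_pos: [0.5256, 0.3439, 0.1292]
orientation: [0.787, 3.039, 0.009]
contact_force: [-1.2, -0.8, 6.4]
gripper_width: 0.0584
```

Request:
arm_command:
  dr:
    - [0,0,0]
    - [0,0,0]
    - [0,0,0]
    - [0,0,0]
    - [0,0,0]
    - [0,0,0]
    - [0,0,0]
    - [0,0,0]
    - [0,0,0]
    - [0,0,0]
  slide:
    - [0,0,0]
    - [0,0,0]
    - [0,0,-1]
    - [0,0,-4]
    - [0,0,-8]
    - [0,0,-12]
    - [0,0,-17]
    - [0,0,-17]
    - [0,0,-17]
    - [0,0,-17]
  hand: [5,5,5,5,5,5,5,5,5,5]

```text
time_s: 12.8
eef_pos: [0.5228, 0.3426, 0.2958]
orientation: [-0.786, -3.04, -0.001]
contact_force: [-0.5, 0.8, -1.3]
gripper_width: 0.0582
```

Request:
arm_command:
  dr:
    - [0,0,0]
    - [0,0,0]
    - [0,0,0]
    - [0,0,0]
    - [0,0,0]
    - [0,0,0]
    - [0,0,0]
    - [0,0,0]
    - [0,0,0]
    - [0,0,0]
  slide:
    - [-0.8,-2,0]
    - [-2.2,-5.4,0]
    - [-3.7,-9,0]
    - [-5.1,-12.6,0]
    - [-6.6,-16.4,0]
    - [-8.2,-20.2,0]
    - [-9.7,-24,0]
    - [-11.2,-27.7,0]
    - [-12.7,-31.4,0]
    - [-14.2,-35.1,0]
  hand: [5,5,5,5,5,5,5,5,5,5]

```text
time_s: 13.8
eef_pos: [0.4759, -0.0342, 0.2943]
orientation: [-0.786, -3.039, -0.002]
contact_force: [0.9, 0.5, -0.9]
gripper_width: 0.0584
```

Request:
arm_command:
  dr:
    - [0,0,0]
    - [0,0,0]
    - [0,0,0]
    - [0,0,0]
    - [0,0,0]
    - [0,0,0]
    - [0,0,0]
    - [0,0,0]
    - [0,0,0]
    - [0,0,0]
  slide:
    - [-1.5,-3.8,0]
    - [-3.1,-7.6,0]
    - [-4.6,-11.4,0]
    - [-6.1,-15.2,0]
    - [-7.7,-19,0]
    - [-9.2,-22.8,0]
    - [-10.8,-26.6,0]
    - [-12.2,-30.2,0]
    - [-13.5,-33.4,0]
    - [-14.2,-35.1,0]
  hand: [5,5,5,5,5,5,5,5,5,5]

```text
time_s: 14.8
eef_pos: [0.4289, -0.4112, 0.2928]
orientation: [-0.793, -3.035, -0.002]
contact_force: [0.1, 0.3, -0.1]
gripper_width: 0.0584
```

Request:
arm_command:
  dr:
    - [0,0,0]
    - [0,0,0]
    - [0,0,0]
    - [0,0,0]
    - [0,0,0]
    - [0,0,0]
    - [0,0,0]
    - [0,0,0]
    - [0,0,0]
    - [0,0,0]
  slide:
    - [0,0,0]
    - [0,0,3]
    - [0,0,7]
    - [0,0,11]
    - [0,0,15]
    - [0,0,18]
    - [0,0,19]
    - [0,0,19]
    - [0,0,19]
    - [0,0,19]
  hand: [5,5,5,5,5,5,5,5,5,5]

```text
time_s: 15.8
eef_pos: [0.4332, -0.4093, 0.1073]
orientation: [0.786, 3.038, 0.002]
contact_force: [1.5, -1.0, -0.4]
gripper_width: 0.0583
```

Run:
```python
from h import *
o=manip.observe(); print(o["joints"].round(3),o["eef_pos"],o["orientation"])
D=down(61); plan([((.434,-.41,.09),D),((.434,-.41,.075),D),((.434,-.41,.3),D),((.623,.289,.3),D),((.623,.289,.22),D)])
```

```text
[-0.035  0.603  0.94   1.866 -0.59   0.976  2.232] [ 0.4332383  -0.40929442  0.10726376] [7.85914321e-01 3.03776748e+00 2.08006466e-03]
dr [0.02, 0.02, -0.0] slide [-0.1, -0.03, 1.73]
dr [0.0, 0.0, 0.0] slide [0.0, 0.0, 1.5]
dr [0.0, 0.0, 0.0] slide [0.0, 0.0, -22.5]
dr [0.0, 0.0, 0.0] slide [17.36, 70.3, 0.0]
dr [0.0, 0.0, 0.0] slide [0.0, 0.0, 8.0]
```

Request:
arm_command:
  dr:
    - [0,0,0]
    - [0,0,0]
    - [0,0,0]
    - [0,0,0]
    - [0,0,0]
    - [0,0,0]
    - [0,0,0]
    - [0,0,0]
    - [0,0,0]
    - [0,0,0]
  slide:
    - [0,0,1.2]
    - [0,0,2.4]
    - [0,0,3]
    - [0,0,3.3]
    - [0,0,3.3]
    - [0,0,3.3]
    - [0,0,3.3]
    - [0,0,3.3]
    - [0,0,3.3]
    - [0,0,3.3]
  hand: [5,5,5,5,5,5,8.5,8.5,8.5,8.5]

```text
time_s: 16.8
eef_pos: [0.4319, -0.408, 0.0719]
orientation: [-0.787, -3.041, -0.004]
contact_force: [0.2, -1.0, -0.2]
gripper_width: 0.0851
```

Request:
arm_command:
  dr:
    - [0,0,0]
    - [0,0,0]
    - [0,0,0]
    - [0,0,0]
    - [0,0,0]
    - [0,0,0]
    - [0,0,0]
    - [0,0,0]
    - [0,0,0]
  slide:
    - [0,0,0]
    - [0,0,-1]
    - [0,0,-4]
    - [0,0,-8]
    - [0,0,-12]
    - [0,0,-16]
    - [0,0,-20]
    - [0,0,-22]
    - [0,0,-22]
  hand: [8.5,8.5,8.5,8.5,8.5,8.5,8.5,8.5,8.5]

```text
time_s: 17.7
eef_pos: [0.4329, -0.4111, 0.2968]
orientation: [0.786, 3.033, -0.0]
contact_force: [0.7, -0.1, 0.4]
gripper_width: 0.0851
```

Request:
arm_command:
  dr:
    - [0,0,0]
    - [0,0,0]
    - [0,0,0]
    - [0,0,0]
    - [0,0,0]
    - [0,0,0]
    - [0,0,0]
    - [0,0,0]
    - [0,0,0]
    - [0,0,0]
  slide:
    - [0.4,1.8,0]
    - [1.2,5,0]
    - [2.1,8.6,0]
    - [3,12.3,0]
    - [3.9,16,0]
    - [4.9,19.8,0]
    - [5.8,23.6,0]
    - [6.7,27.4,0]
    - [7.7,31.2,0]
    - [8.7,35.2,0]
  hand: [8.5,8.5,8.5,8.5,8.5,8.5,8.5,8.5,8.5,8.5]

```text
time_s: 18.7
eef_pos: [0.5256, -0.0573, 0.2922]
orientation: [-0.788, -3.04, -0.005]
contact_force: [1.1, 0.1, 0.6]
gripper_width: 0.0847
```

Request:
arm_command:
  dr:
    - [0,0,0]
    - [0,0,0]
    - [0,0,0]
    - [0,0,0]
    - [0,0,0]
    - [0,0,0]
    - [0,0,0]
    - [0,0,0]
    - [0,0,0]
    - [0,0,0]
  slide:
    - [1,4,0]
    - [2,8,0]
    - [3,12,0]
    - [3.9,15.8,0]
    - [4.9,19.6,0]
    - [5.8,23.4,0]
    - [6.7,27.2,0]
    - [7.6,30.8,0]
    - [8.3,33.6,0]
    - [8.7,35.1,0]
  hand: [8.5,8.5,8.5,8.5,8.5,8.5,8.5,8.5,8.5,8.5]

```text
time_s: 19.7
eef_pos: [0.6196, 0.2943, 0.2919]
orientation: [-0.78, -3.041, -0.002]
contact_force: [-0.1, -0.1, -0.3]
gripper_width: 0.0853
```

Request:
arm_command:
  dr:
    - [0,0,0]
    - [0,0,0]
    - [0,0,0]
    - [0,0,0]
    - [0,0,0]
    - [0,0,0]
  slide:
    - [0,0,0]
    - [0,0,3]
    - [0,0,6]
    - [0,0,7]
    - [0,0,7]
    - [0,0,7]
  hand: [8.5,8.5,8.5,8.5,8.5,8.5]

```text
time_s: 20.3
eef_pos: [0.6215, 0.2894, 0.2255]
orientation: [0.789, 3.039, 0.005]
contact_force: [-0.2, -0.6, 0.5]
gripper_width: 0.085
```

Run:
```python
from h import *
s=snap("scene"); save(s,"b2s.png",(80,90,460,330),2)
o=manip.observe(); print(o["joints"].round(3),o["eef_pos"],o["orientation"])
D=down(61); plan([((.623,.289,.2),D),((.623,.289,.128),D),((.623,.289,.3),D),((.434,-.32,.3),D)])
```

```text
[-1.139  0.618  0.943  1.542 -0.52   1.244  0.947] [0.6219158  0.28980772 0.22614774] [0.78835299 3.03833937 0.00657192]
dr [0.03, 0.01, -0.01] slide [-0.13, -0.03, 2.61]
dr [0.0, 0.0, 0.0] slide [0.0, 0.0, 7.2]
dr [0.0, 0.0, 0.0] slide [0.0, 0.0, -17.2]
dr [0.0, 0.0, 0.0] slide [-12.99, -62.43, 0.0]
```

View pics/b2s.png

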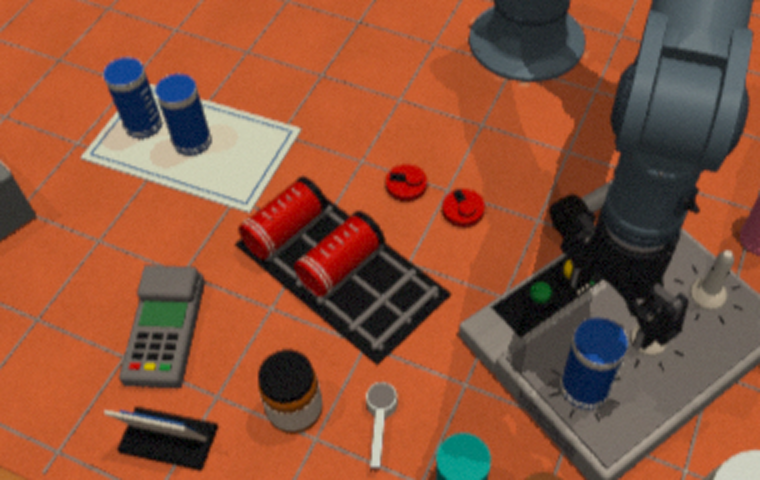

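Request:
arm_command:
  dr:
    - [0,0,0]
    - [0,0,0]
    - [0,0,0]
    - [0,0,0]
    - [0,0,0]
    - [0,0,0]
    - [0,0,0]
    - [0,0,0]
    - [0,0,0]
    - [0,0,0]
  slide:
    - [-0.1,0,1]
    - [-0.1,0,4]
    - [-0.1,0,7]
    - [-0.1,0,9.5]
    - [-0.1,0,9.7]
    - [-0.1,0,9.7]
    - [-0.1,0,9.7]
    - [-0.1,0,9.7]
    - [-0.1,0,9.7]
    - [-0.1,0,9.7]
  hand: [8.5,8.5,8.5,8.5,8.5,5,5,5,5,5]

```text
time_s: 21.35
eef_pos: [0.6233, 0.2905, 0.1293]
orientation: [0.787, 3.038, 0.008]
contact_force: [-0.4, -0.8, 5.1]
gripper_width: 0.0601
```

Request:
arm_command:
  dr:
    - [0,0,0]
    - [0,0,0]
    - [0,0,0]
    - [0,0,0]
    - [0,0,0]
    - [0,0,0]
    - [0,0,0]
    - [0,0,0]
    - [0,0,0]
    - [0,0,0]
  slide:
    - [0,0,0]
    - [0,0,0]
    - [0,0,-1]
    - [0,0,-4]
    - [0,0,-8]
    - [0,0,-12]
    - [0,0,-17]
    - [0,0,-17]
    - [0,0,-17]
    - [0,0,-17]
  hand: [5,5,5,5,5,5,5,5,5,5]

```text
time_s: 22.35
eef_pos: [0.6203, 0.2902, 0.2955]
orientation: [-0.786, -3.039, -0.002]
contact_force: [-0.7, 0.6, -1.8]
gripper_width: 0.0602
```

Request:
arm_command:
  dr:
    - [0,0,0]
    - [0,0,0]
    - [0,0,0]
    - [0,0,0]
    - [0,0,0]
    - [0,0,0]
    - [0,0,0]
    - [0,0,0]
    - [0,0,0]
    - [0,0,0]
  slide:
    - [-0.3,-1.6,0]
    - [-0.9,-4.4,0]
    - [-1.6,-7.6,0]
    - [-2.3,-11,0]
    - [-3,-14.4,0]
    - [-3.7,-17.8,0]
    - [-4.4,-21.2,0]
    - [-5.1,-24.6,0]
    - [-5.8,-28,0]
    - [-6.5,-31.2,0]
  hand: [5,5,5,5,5,5,5,5,5,5]

```text
time_s: 23.35
eef_pos: [0.5248, -0.0155, 0.2942]
orientation: [-0.786, -3.038, -0.002]
contact_force: [0.1, -0.1, -1.0]
gripper_width: 0.06
```

Request:
arm_command:
  dr:
    - [0,0,0]
    - [0,0,0]
    - [0,0,0]
    - [0,0,0]
    - [0,0,0]
    - [0,0,0]
    - [0,0,0]
    - [0,0,0]
    - [0,0,0]
    - [0,0,0]
  slide:
    - [-0.7,-3.4,0]
    - [-1.4,-6.8,0]
    - [-2.1,-10.2,0]
    - [-2.8,-13.6,0]
    - [-3.5,-17,0]
    - [-4.2,-20.4,0]
    - [-4.9,-23.8,0]
    - [-5.6,-27,0]
    - [-6.2,-29.8,0]
    - [-6.5,-31.2,0]
  hand: [5,5,5,5,5,5,5,5,5,5]

```text
time_s: 24.35
eef_pos: [0.4296, -0.3207, 0.2936]
orientation: [-0.793, -3.036, -0.003]
contact_force: [-1.0, -0.5, -1.1]
gripper_width: 0.0601
```

Request:
arm_command:
  dr:
    - [0,0,0]
    - [0,0,0]
    - [0,0,0]
    - [0,0,0]
    - [0,0,0]
    - [0,0,0]
    - [0,0,0]
    - [0,0,0]
    - [0,0,0]
    - [0,0,0]
  slide:
    - [0,0,0]
    - [0,0,3]
    - [0,0,7]
    - [0,0,11]
    - [0,0,15]
    - [0,0,18]
    - [0,0,19]
    - [0,0,19]
    - [0,0,19]
    - [0,0,19]
  hand: [5,5,5,5,5,5,5,5,5,5]

```text
time_s: 25.35
eef_pos: [0.4342, -0.319, 0.1072]
orientation: [0.786, 3.038, 0.003]
contact_force: [-0.5, -0.1, -0.4]
gripper_width: 0.0601
```

Run:
```python
from h import *
o=manip.observe(); print(o["joints"].tolist(),o["eef_pos"].tolist(),o["orientation"].tolist())
D=down(61); plan([((.434,-.32,.074),D)])
```

```text
[-0.25734347912572525, 0.509213532629728, 1.0012512283582977, 2.0046812717928675, -0.5473092525020082, 0.9190000323758254, 2.0982504162133964] [0.43421986560032527, -0.31902264889375, 0.10724821802029441] [0.7855818034617398, 3.037794810329666, 0.0032396487622003184]
dr [0.02, 0.02, 0.0] slide [-0.02, -0.11, 3.32]
```

Request:
arm_command:
  dr:
    - [0,0,0]
    - [0,0,0]
    - [0,0,0]
    - [0,0,0]
    - [0,0,0]
    - [0,0,0]
    - [0,0,0]
    - [0,0,0]
    - [0,0,0]
    - [0,0,0]
  slide:
    - [0,0,1.2]
    - [0,0,2.4]
    - [0,0,3]
    - [0,0,3.3]
    - [0,0,3.3]
    - [0,0,3.3]
    - [0,0,3.3]
    - [0,0,3.3]
    - [0,0,3.3]
    - [0,0,3.3]
  hand: [5,5,5,5,5,5,8.5,8.5,8.5,8.5]

```text
time_s: 26.35
eef_pos: [0.4327, -0.3181, 0.0722]
orientation: [0.787, 3.041, 0.004]
contact_force: [-0.2, -0.7, -0.5]
gripper_width: 0.0849
```

Request:
arm_command:
  dr:
    - [0,0,0]
    - [0,0,0]
    - [0,0,0]
    - [0,0,0]
    - [0,0,0]
    - [0,0,0]
    - [0,0,0]
    - [0,0,0]
    - [0,0,0]
    - [0,0,0]
  slide:
    - [0,0,0]
    - [0,0,-1]
    - [0,0,-4]
    - [0,0,-8]
    - [0,0,-12]
    - [0,0,-16]
    - [0,0,-20]
    - [0,0,-22]
    - [0,0,-22]
    - [0,0,-22]
  hand: [8.5,8.5,8.5,8.5,8.5,8.5,8.5,8.5,8.5,8.5]

```text
time_s: 27.35
eef_pos: [0.4324, -0.3186, 0.2925]
orientation: [0.787, 3.04, 0.006]
contact_force: [0.6, 0.6, 0.1]
gripper_width: 0.085
```

```bash
cat > fk.py <<'E'
from h import *
from scipy.optimize import least_squares
lo=np.array([-2.61,-.41,-1.48,0,-1.57,.05,-2.85]); hi=np.array([2.61,2.15,1.57,2.5,4.71,1.97,2.85])
def rz(a): return R.from_euler('z',a).as_matrix()
def ry(a): return R.from_euler('y',a).as_matrix()
# par: yaw0,h,L1,e,L2,w,L3,yawT ; sg: signs of the three roll joints
def fk(q,p,sg):
    y0,h,L1,e1,L2,e2,L3,yT=p; T=rz(y0+sg[0]*q[0]); x=np.array([0,0,h])
    T=T@ry(q[1])@rz(sg[1]*q[2]); x=x+T@[e1,0,L1]
    T=T@ry(q[3]); x=x+T@[-e1,0,0]; T=T@rz(sg[2]*q[4]); x=x+T@[0,0,L2]
    T=T@ry(q[5])@rz(sg[3]*q[6]+yT); x=x+T@[0,0,L3] + T@rz(-yT-sg[3]*q[6])@[e2,0,0]
    return x,T
E
cat > fit.py <<'E'
from fk import *; import itertools
o=manip.observe(); 
d=[([-1.39384,.38377,.04385,1.59943,-.01792,1.16121,-.04991],[.17612,.62478,.22999],[-.43011,-3.11179,.00381]),
([.193,.704,.836,1.697,-.604,1.015,2.306],[.4353,-.50007,.09418],[.78617,3.03804,.00104]),
([.106,.529,.972,1.554,-.449,1.302,2.202],[.43384,-.49807,.27233],[-.78652,-3.03949,-.0073]),
([-1.152,.402,.656,1.694,-.268,1.133,.641],[.52724,.33952,.22039],[.79,3.0392,.00543]),
([-.035,.603,.94,1.866,-.59,.976,2.232],[.43324,-.40929,.10726],[.78591,3.03777,.00208]),
([-1.139,.618,.943,1.542,-.52,1.244,.947],[.62192,.28981,.22615],[.78835,3.03834,.00657]),
([-.25734,.50921,1.00125,2.00468,-.54731,.919,2.09825],[.43422,-.31902,.10725],[.78558,3.03779,.00324]),
(o["joints"],o["eef_pos"],o["orientation"])]
best=None
for sg in itertools.product([1,-1],repeat=4):
  for y0 in(0,np.pi/2,np.pi,-np.pi/2):
   for yT in (0,np.pi/2,np.pi,-np.pi/2):
    def f(p):
        r=[]
        for q,x,v in d:
            X,T=fk(q,p,sg); r+=list((X-x)*5)+list((R.from_rotvec(v).as_matrix()-T).ravel())
        return r
    s=least_squares(f,[y0,.3,.4,0,.4,0,.25,yT])
    if best is None or s.cost<best[0]: best=(s.cost,sg,s.x); bf=np.array(f(s.x)).reshape(len(d),12)
print(best[0],best[1],best[2].round(4)); print(np.abs(bf[:,:3]).max(0)/5,np.abs(bf[:,3:]).max())
np.savez("fk.npz",p=best[2],sg=best[1])
print(o["joints"].round(3),o["eef_pos"],o["gripper_width"])
E
python3 fit.py
```

```text
Still running in the background as job /tmp/bash_jobs.1000/2a3a156bcbf7 (pid 1065). You'll get a notice when it ends.
```

```bash
kill -- -$(cat /tmp/bash_jobs.1000/2a3a156bcbf7/pid); 
sed -i 's/^def rz.*/def rz(a): c,s=np.cos(a),np.sin(a); return np.array([[c,-s,0],[s,c,0],[0,0,1]])/; s/^def ry.*/def ry(a): c,s=np.cos(a),np.sin(a); return np.array([[c,0,s],[0,1,0],[-s,0,c]])/' fk.py
sed -i 's/^for sg in.*/for sg in [(-1,-1,a,b) for a in (1,-1) for b in (1,-1)]:/; s/for y0 in.*/for y0 in (0,):/; s/\[y0,.3,.4,0,.4,0,.25,yT\])/[y0,.3,.4,0,.4,0,.25,yT],max_nfev=60)/' fit.py
time timeout 200 python3 fit.py
```

```text
0.0032293923763131085 (-1, -1, -1, -1) [-0.0548  0.6325  0.4833  0.0116  0.4933 -0.0087  0.6535  1.516 ]
[0.00500185 0.00740827 0.00587196] 0.0008452475398468284
[-0.528  0.251  1.268  1.836 -0.258  1.24   1.88 ] [ 0.43244123 -0.3185852   0.29251217] 0.08495897278886488
real	0m6.070s
user	0m6.129s
sys	0m0.164s
```

```bash
cat > wet.py <<'E'
from h import *
def wets(s,az=-12.8):
    P=cloud(s); im=s["pixels"]; hsv=cv2.cvtColor(im,cv2.COLOR_RGB2HSV).astype(int); H,S=hsv[...,0],hsv[...,1]
    box=(s["z_map"]>0)&(P[...,0]>.40)&(P[...,0]<.72)&(P[...,1]>-.3)&(P[...,1]<.12)
    m=box&((H<4)|(H>174))&(S>150)&(P[...,2]>.05)&(P[...,2]<.08)
    c,l,st,ce=cv2.connectedComponentsWithStats(m.astype(np.uint8)); out=[]
    for i in range(1,c):
        if st[i,4]<100: continue
        q=P[l==i]; r=cv2.fitLine(q[q[:,2]>.062][:,:2].astype(np.float32),cv2.DIST_L2,0,.01,.01).ravel()
        u=r[:2]*np.sign(r[0]); c0=r[2:]; n=np.array([-u[1],u[0]])
        f=box&(P[...,2]>.058)&(P[...,2]<.08)&(np.abs((P[...,:2]-c0)@n)<.02); t=np.sort((P[f][:,:2]-c0)@u)
        out.append((c0,u)); print("axis az",np.degrees(np.arctan2(u[1],u[0])).round(1),"ends",(c0+u*t[2]).round(3),(c0+u*t[-3]).round(3),"len",(t[-3]-t[2]).round(3),"ztop",np.percentile(q[:,2],98).round(3))
    return out
E
python3 - <<'E'
from wet import *
wets(dict(np.load("top0.npz")));wets(dict(np.load("scene0.npz")))
for n in("top","scene"): print(n); wets(snap(n))
E
```

```text
axis az -19.1 ends [ 0.494 -0.068] [ 0.607 -0.107] len 0.12 ztop 0.072
axis az -18.6 ends [ 0.47  -0.171] [ 0.583 -0.209] len 0.119 ztop 0.072
axis az -19.3 ends [ 0.473 -0.164] [ 0.586 -0.204] len 0.12 ztop 0.071
axis az -18.0 ends [ 0.497 -0.064] [ 0.61 -0.1 ] len 0.119 ztop 0.07
top
axis az -20.7 ends [ 0.494 -0.067] [ 0.607 -0.109] len 0.12 ztop 0.072
axis az -20.0 ends [ 0.47 -0.17] [ 0.583 -0.211] len 0.119 ztop 0.072
scene
axis az -18.7 ends [ 0.473 -0.166] [ 0.586 -0.204] len 0.119 ztop 0.07
axis az -19.1 ends [ 0.496 -0.062] [ 0.61  -0.102] len 0.12 ztop 0.071
```

```bash
cat >> h.py <<'E'
def tilt(yaz,th): # tool y at azimuth yaz (horizontal), tool tilted from down by th deg about tool y (negative: tip towards -x of down frame)
    return down(yaz)@R.from_rotvec([0,np.radians(th),0]).as_matrix()
E
python3 - <<'E'
from h import *
T=tilt(71,-45); print(T)
g=np.array([.5,-.178,.04]); plan([(g+T[:,2]*.015+[0,0,.2],T)])
E
```

```text
[[-0.6685826   0.32556815  0.6685826 ]
 [ 0.23021145  0.94551858 -0.23021145]
 [-0.70710678  0.         -0.70710678]]
dr [-0.47, -5.63, -1.2] slide [-0.25, 15.71, 6.21]
```

Request:
arm_command:
  dr:
    - [-0.1,-0.9,-0.2]
    - [-0.2,-1.8,-0.4]
    - [-0.25,-2.7,-0.6]
    - [-0.3,-3.6,-0.8]
    - [-0.4,-4.5,-1]
    - [-0.47,-5.63,-1.2]
    - [-0.47,-5.63,-1.2]
    - [-0.47,-5.63,-1.2]
    - [-0.47,-5.63,-1.2]
    - [-0.47,-5.63,-1.2]
  slide:
    - [0,3,1]
    - [0,6,2]
    - [0,9,3]
    - [0,12,4]
    - [-0.2,14,5]
    - [-0.25,15.7,6.2]
    - [-0.25,15.7,6.2]
    - [-0.25,15.7,6.2]
    - [-0.25,15.7,6.2]
    - [-0.25,15.7,6.2]
  hand: [8.5,8.5,8.5,8.5,8.5,8.5,8.5,8.5,8.5,8.5]

```text
time_s: 28.45
eef_pos: [0.5101, -0.1831, 0.2297]
orientation: [0.39, 2.33, -0.164]
contact_force: [-0.2, -0.1, -0.0]
gripper_width: 0.085
```

```bash
cat > fk.py <<'E'
from h import *
from scipy.optimize import least_squares
lo=np.array([-2.61,-.41,-1.48,0,-1.57,.05,-2.85]); hi=np.array([2.61,2.15,1.57,2.5,4.71,1.97,2.85])
def rz(a): c,s=np.cos(a),np.sin(a); return np.array([[c,-s,0],[s,c,0],[0,0,1]])
def ry(a): c,s=np.cos(a),np.sin(a); return np.array([[c,0,s],[0,1,0],[-s,0,c]])
# p: y0,yT, then link offsets (x,y,z) after joints 2/3, 4, 5, 6/7
def fk(q,p):
    T=rz(p[0]-q[0]); x=T@np.array([0,p[2],p[3]])
    T=T@ry(q[1]); T=T@rz(-q[2]); x=x+T@p[4:7]
    T=T@ry(q[3]); x=x+T@p[7:10]; T=T@rz(-q[4]); x=x+T@np.array([0,0,0.])
    T=T@ry(q[5]); x=x+T@p[10:13]
    return x,T@rz(-q[6]+p[1])
def ik(x,Rm,p,seeds,pref=None):
    best=None
    for q0 in seeds:
        f=lambda q:np.r_[(fk(q,p)[0]-x)*10,(fk(q,p)[1]-Rm).ravel(),0.001*(q-q0)]
        s=least_squares(f,np.clip(q0,lo+.01,hi-.01),bounds=(lo,hi),max_nfev=80)
        if best is None or s.cost<best[0]: best=(s.cost,s.x)
    X,T=fk(best[1],p); return best[1],np.linalg.norm(X-x)*1000,np.degrees(np.linalg.norm(R.from_matrix(T.T@Rm).as_rotvec()))
E
cat > fit.py <<'E'
from fk import *; import pickle,os
d=[([-1.39384,.38377,.04385,1.59943,-.01792,1.16121,-.04991],[.17612,.62478,.22999],[-.43011,-3.11179,.00381]),
([.193,.704,.836,1.697,-.604,1.015,2.306],[.4353,-.50007,.09418],[.78617,3.03804,.00104]),
([.106,.529,.972,1.554,-.449,1.302,2.202],[.43384,-.49807,.27233],[-.78652,-3.03949,-.0073]),
([-1.152,.402,.656,1.694,-.268,1.133,.641],[.52724,.33952,.22039],[.79,3.0392,.00543]),
([-.035,.603,.94,1.866,-.59,.976,2.232],[.43324,-.40929,.10726],[.78591,3.03777,.00208]),
([-1.139,.618,.943,1.542,-.52,1.244,.947],[.62192,.28981,.22615],[.78835,3.03834,.00657]),
([-.25734,.50921,1.00125,2.00468,-.54731,.919,2.09825],[.43422,-.31902,.10725],[.78558,3.03779,.00324])]
if os.path.exists("d.pkl"): d=pickle.load(open("d.pkl","rb"))
o=manip.observe(); d.append((o["joints"],o["eef_pos"],o["orientation"])); pickle.dump(d,open("d.pkl","wb"))
p0=np.array([-.055,1.516,0,.35,0,0,.45,0,0,.45,0,0,.3])
def f(p):
    r=[]
    for q,x,v in d:
        X,T=fk(q,p); r+=list((X-x)*5)+list((R.from_rotvec(v).as_matrix()-T).ravel())
    return np.r_[r,.003*(p-p0)]
s=least_squares(f,p0); r=np.array(f(s.x)[:12*len(d)]).reshape(-1,12)
print(s.x.round(4),np.abs(r[:,:3]).max()/5,np.abs(r[:,3:]).max()); np.save("p.npy",s.x)
print(o["joints"].round(3),o["eef_pos"],o["orientation"])
E
python3 fit.py
```

```text
[-2.0000e-04  1.5706e+00 -2.1100e-02  3.0040e-01  6.0000e-04 -9.8000e-03
  4.9090e-01 -1.0000e-04 -9.8000e-03  5.0610e-01  1.0000e-04 -1.0000e-04
  3.2320e-01] 0.00026256229036403234 0.0005842478457878664
[-0.237 -0.203  0.428  2.447  1.071  0.189  0.462] [ 0.51007029 -0.18309397  0.22971977] [ 0.39013744  2.32961452 -0.16422091]
```

```bash
cat > ikt.py <<'E'
from fk import *
p=np.load("p.npy"); rng=np.random.default_rng(0); up=np.array([0,0,1.])
def sols(x,Rm,n=14,near=None):
    best=None
    for i in range(n):
        q0=rng.uniform(lo,hi) if near is None else np.clip(near+rng.normal(0,.15*(i>0),7),lo+.01,hi-.01)
        f=lambda q:(lambda F:np.r_[(F[0]-x)*10,(F[1]-Rm).ravel(),.01*((q-(lo+hi)/2)/(hi-lo))**3*8])(fk(q,p))
        s=least_squares(f,q0,bounds=(lo,hi),max_nfev=60); X,T=fk(s.x,p); e=np.linalg.norm(X-x)*1e3
        mg=np.minimum(s.x-lo,hi-s.x).min()
        if e<8 and (best is None or mg>best[0]): best=(mg,s.x,e)
    return best
def fin(a,phi): # tilt a deg from down towards azimuth phi, mouth down
    a=np.radians(a);f=np.radians(phi); t=np.array([np.sin(a)*np.cos(f),np.sin(a)*np.sin(f),-np.cos(a)])
    x=(np.cos(a)*t+up)/np.sin(a); return np.stack([x,np.cross(t,x),t],1)
E
cat > t1.py <<'E'
from ikt import *
cl=np.array([.4715,-.168,.04]); u=np.array([.946,-.326,0])
pr=lambda b:None if b is None else (round(b[0],2),b[1].round(2).tolist())
for a,d in((60,.042),(45,.03)):
    T=tilt(71,-(90-a)); g=cl+u*d
    for h in(0,.15): print("grasp a",a,"h",h,pr(sols(g+T[:,2]*.015+[0,0,h],T)))
    for nm,pg in(("3",[.623,.289]),("2",[.526,.342])):
        for phi in(0,30,60,90):
            T=fin(a,phi); g2=np.r_[pg,.18-d]
            print(" peg",nm,phi,[pr(sols(g2+T[:,2]*.015+[0,0,h],T,10)) for h in(0,.13)])
E
timeout 400 python3 t1.py
```

```text
grasp a 60 h 0 (np.float64(0.19), [1.31, 0.72, -1.18, 2.31, 1.77, 0.61, 0.06])
grasp a 60 h 0.15 (np.float64(0.25), [0.95, 0.05, -0.71, 2.25, 0.23, 0.34, 1.29])
 peg 3 0 [(np.float64(0.34), [0.02, 0.67, -0.89, 2.16, 2.13, 1.11, 2.38]), (np.float64(0.34), [-0.71, 0.21, -0.07, 2.15, 1.72, 0.67, 2.51])]
 peg 3 30 [(np.float64(0.26), [0.37, 0.64, -0.93, 2.24, 2.81, 0.61, 2.31]), (np.float64(0.25), [-0.84, 0.14, 0.39, 2.25, 3.43, 0.3, 1.28])]
 peg 3 60 [(np.float64(0.37), [-0.51, 0.53, 0.36, 2.13, 4.3, 0.92, 0.94]), (np.float64(0.28), [0.69, 0.47, -1.03, 2.04, -1.29, 0.38, 0.47])]
 peg 3 90 [(np.float64(0.59), [0.57, 0.89, -0.89, 1.76, -0.61, 0.73, 0.4]), (np.float64(0.58), [0.57, 0.66, -0.9, 1.73, -0.71, 0.89, 0.29])]
 peg 2 0 [(np.float64(0.26), [-0.53, 0.49, -0.53, 2.24, 1.88, 1.06, 2.18]), (np.float64(0.3), [-0.49, 0.19, -0.56, 2.2, 1.59, 0.92, 2.51])]
 peg 2 30 [(np.float64(0.11), [-0.4, 0.37, -0.35, 2.39, 2.77, 0.7, 1.87]), (np.float64(0.16), [-0.04, 0.06, -0.69, 2.34, 2.53, 0.35, 2.09])]
 peg 2 60 [(np.float64(0.17), [-0.92, 0.48, 0.6, 2.33, 4.07, 0.95, 1.01]), (np.float64(0.25), [
[... 789 characters left out ...]
[(np.float64(0.74), [0.24, 0.62, -0.54, 1.75, -0.68, 0.79, 0.29]), (np.float64(0.74), [0.39, 0.5, -0.74, 1.68, -0.54, 0.93, 0.05])]
 peg 2 0 [(np.float64(0.26), [-0.49, 0.35, -0.48, 2.16, 1.49, 0.75, 2.59]), (np.float64(0.02), [-2.19, 0.52, 1.55, 2.13, 0.05, 0.4, -2.42])]
 peg 2 30 [(np.float64(0.24), [-0.15, 0.28, -0.59, 2.26, 2.12, 0.29, 2.54]), (np.float64(0.18), [0.24, 0.04, -0.93, 2.16, 0.7, 0.23, -2.36])]
 peg 2 60 [(np.float64(0.24), [-1.37, 0.51, 1.07, 2.25, 4.47, 0.82, 0.5]), (np.float64(0.39), [-0.01, 0.08, -0.45, 2.11, -0.97, 0.46, -0.18])]
 peg 2 90 [(np.float64(0.54), [0.27, 0.53, -0.68, 1.96, -0.76, 0.63, 0.29]), (np.float64(0.62), [0.39, 0.35, -0.82, 1.88, -0.67, 0.83, 0.06])]
```

```bash
cat > sim.py <<'E'
from ikt import *
from scipy.spatial.transform import Slerp
def track(q,x,Rm,n=25):
    X,T=fk(q,p); sl=Slerp([0,1],R.from_matrix([T,Rm])); w=0
    for k in range(1,n+1):
        xt=X+(x-X)*k/n; Rt=sl(k/n).as_matrix(); qa=q
        f=lambda z:(lambda F:np.r_[(F[0]-xt)*10,(F[1]-Rt).ravel(),.01*(z-qa)])(fk(z,p))
        s=least_squares(f,np.clip(q,lo+1e-4,hi-1e-4),bounds=(lo,hi),max_nfev=30); w=max(w,np.linalg.norm(fk(s.x,p)[0]-xt)*1e3+np.degrees(np.linalg.norm(fk(s.x,p)[1]-Rt))); q=s.x
    return q,w
E
cat > t2.py <<'E'
from sim import *
q=manip.observe()["joints"]; G=tilt(71,-30); g=np.array([.4715,-.168,.04])+np.array([.946,-.326,0])*.042
gp=g+G[:,2]*.015
for phi in(75,90,105,120):
    F=fin(60,phi); f=np.array([.526,.342,.138])+F[:,2]*.015
    mid=np.array([.50,.08,.30]); z=q; print("phi",phi)
    for nm,x,T in(("so",gp+[0,0,.13],G),("gr",gp,G),("up",gp+[0,0,.2],G),("mid",mid,F),("hi",f+[0,0,.13],F),("seat",f,F)):
        z,w=track(z,x,T); print(nm,z.round(2).tolist(),"err",round(w,2))
E
timeout 300 python3 t2.py
python3 - <<'E'
from h import *
G=tilt(71,-30); g=np.array([.4715,-.168,.04])+np.array([.946,-.326,0])*.042; gp=g+G[:,2]*.015
print(gp); plan([(gp+[0,0,.1],G),(gp,G),(gp+[0,0,.2],G)])
E
```

```text
phi 75
so [-0.62, 0.03, 0.89, 2.33, 0.04, 0.27, 1.46] err 0.0
gr [-0.03, 0.35, 0.29, 2.33, -1.4, 0.05, 2.85] err 5.85
up [-1.22, 0.09, 1.57, 2.14, -0.15, 0.64, 1.68] err 29.22
mid [-0.68, 0.3, 1.15, 2.15, -1.27, 1.53, 0.77] err 0.01
hi [-0.69, 0.23, 0.46, 2.16, -1.57, 0.94, 0.63] err 0.02
seat [0.38, 0.6, -0.73, 2.15, -1.57, 0.54, 1.01] err 0.01
phi 90
so [-0.62, 0.03, 0.89, 2.33, 0.04, 0.27, 1.46] err 0.0
gr [-0.03, 0.35, 0.29, 2.33, -1.4, 0.05, 2.85] err 5.85
up [-1.22, 0.09, 1.57, 2.14, -0.15, 0.64, 1.68] err 29.22
mid [-0.55, 0.46, 1.04, 1.98, -1.2, 1.76, 0.89] err 0.01
hi [-0.96, 0.46, 0.89, 2.02, -1.52, 1.37, 0.69] err 0.0
seat [-0.55, 0.59, 0.39, 2.04, -1.57, 1.2, 0.94] err 0.0
phi 105
so [-0.62, 0.03, 0.89, 2.33, 0.04, 0.27, 1.46] err 0.0
gr [-0.03, 0.35, 0.29, 2.33, -1.4, 0.05, 2.85] err 5.85
up [-1.22, 0.09, 1.57, 2.14, -0.15, 0.64, 1.68] err 29.22
mid [-0.49, 0.58, 0.97, 1.83, -1.11, 1.93, 1.02] err 0.01
hi [-0.86, 0.58, 0.84, 1.85, -1.41, 1.6, 0.77] err 0.0
seat [-0.78, 0.79, 0.74, 1.88, -1.52, 1.57, 0.98] err 0.0
phi 120
so [-0.62, 0.03, 0.89, 2.33, 0.04, 0.27, 1.46] err 0.0
gr [-0.03, 0.35, 0.29, 2.33, -1.4, 0.05, 2.85] err 5.85
up [-1.22, 0.09, 1.57, 2.14, -0.15, 0.64, 1.68] err 29.22
mid [-0.33, 0.58, 0.7, 1.67, -0.93, 1.97, 1.07] err 0.01
hi [-0.65, 0.61, 0.57, 1.67, -1.2, 1.68, 0.8] err 0.0
seat [-0.61, 0.8, 0.51, 1.7, -1.26, 1.6, 0.99] err 0.0
[ 0.51832339 -0.18413376  0.02700962]
dr [-0.02, 1.88, 0.0] slide [6.69, 0.19, 7.84]
dr [0.0, 0.0, 0.0] slide [5.0, 0.0, 8.66]
dr [0.0, 0.0, 0.0] slide [-10.0, 0.0, -17.32]
```

```bash
cat > t3.py <<'E'
from sim import *
q0=manip.observe()["joints"]
for a,d in((70,.047),(78,.052)):
    G=tilt(71,-(90-a)); gp=np.array([.4715,-.168,.04])+np.array([.946,-.326,0])*d+G[:,2]*.015
    z=q0; print("a",a)
    for nm,x,T in(("so",gp+[0,0,.13],G),("gr",gp,G),("up",gp+[0,0,.2],G)):
        z,w=track(z,x,T); print(nm,z.round(2).tolist(),"err",round(w,2))
    zu=z
    for peg in([.526,.342],[.623,.289]):
      for phi in(75,90,105):
        F=fin(a,phi); f=np.r_[peg,.18-d]+F[:,2]*.015; z=zu; print(" peg",peg,"phi",phi)
        for nm,x,T in(("mid",np.array([.50,.08,.30]),F),("hi",f+[0,0,.13],F),("seat",f,F)):
            z,w=track(z,x,T); print("  ",nm,z.round(2).tolist(),"err",round(w,2))
E
timeout 300 python3 t3.py
```

```text
a 70
so [-0.61, 0.14, 0.92, 2.2, -0.2, 0.52, 1.69] err 0.01
gr [-0.18, 0.4, 0.48, 2.25, -0.67, 0.24, 2.1] err 0.0
up [-0.66, -0.04, 0.91, 2.13, 0.08, 0.68, 1.44] err 0.0
 peg [0.526, 0.342] phi 75
   mid [-0.35, 0.33, 0.83, 2.16, -1.36, 1.61, 0.88] err 0.0
   hi [0.52, 0.43, -0.83, 2.15, -1.57, 0.73, 0.87] err 0.02
   seat [0.66, 0.91, -1.0, 2.15, -1.57, 0.44, 1.27] err 0.0
 peg [0.526, 0.342] phi 90
   mid [-0.29, 0.47, 0.76, 1.99, -1.25, 1.81, 0.95] err 0.0
   hi [-0.56, 0.44, 0.44, 2.04, -1.57, 1.35, 0.83] err 0.0
   seat [-0.19, 0.65, 0.02, 2.02, -1.57, 1.19, 1.07] err 0.0
 peg [0.526, 0.342] phi 105
   mid [-0.26, 0.58, 0.71, 1.82, -1.13, 1.97, 1.02] err 0.0
   hi [-0.61, 0.58, 0.55, 1.86, -1.44, 1.61, 0.84] err 0.0
   seat [-0.56, 0.81, 0.49, 1.86, -1.52, 1.59, 1.05] err 0.0
 peg [0.623, 0.289] phi 75
   mid [-0.35, 0.33, 0.83, 2.16, -1.36, 1.61, 0.88] err 0.0
   hi [-0.04, 0.44, -0.06, 1.97, -1.57, 1.06, 0.78] err 0.0
   seat [0.22, 0.71, -0.37, 1.96, -1.57, 0.9, 1.04] err 0.0
 peg [0.623, 0.289] phi 90
   mid [-0.29, 0.47, 0.76, 1.99, -1.25, 1.81, 0.95] err 0.0
   hi [-0.51, 
[... 1021 characters left out ...]
5, 1.6, 0.9] err 0.0
   seat [-0.35, 0.84, 0.24, 1.83, -1.49, 1.58, 1.1] err 0.0
 peg [0.623, 0.289] phi 75
   mid [-0.25, 0.42, 0.75, 2.17, -1.46, 1.74, 0.98] err 0.0
   hi [0.32, 0.56, -0.47, 1.97, -1.57, 1.01, 0.92] err 0.0
   seat [0.37, 0.84, -0.52, 1.94, -1.57, 0.93, 1.16] err 0.0
 peg [0.623, 0.289] phi 90
   mid [-0.21, 0.55, 0.71, 1.99, -1.33, 1.92, 1.01] err 0.0
   hi [-0.27, 0.64, 0.28, 1.81, -1.57, 1.51, 0.85] err 0.0
   seat [-0.15, 0.84, 0.14, 1.78, -1.57, 1.45, 1.04] err 0.0
 peg [0.623, 0.289] phi 105
   mid [-0.05, 0.59, 0.46, 1.8, -1.14, 1.97, 1.01] err 0.0
   hi [-0.28, 0.75, 0.31, 1.6, -1.42, 1.72, 0.81] err 0.0
   seat [-0.26, 0.95, 0.28, 1.58, -1.45, 1.68, 0.98] err 0.0
```

```bash
cat > wp.py <<'E'
from ikt import *
A,D,PH,OFF=70,.047,95,.012
G=tilt(71,-(90-A)); F=fin(A,PH); u=np.array([.946,-.326,0])
cl={"B":np.array([.4715,-.168,.04]),"A":np.array([.495,-.065,.04])}
peg={1:[.429,.396],2:[.526,.342],3:[.623,.289]}
gp=lambda w:cl[w]+u*D+G[:,2]*OFF
fp=lambda n:np.r_[peg[n],.18-D]+F[:,2]*OFF
E
python3 - <<'E'
from wp import *
x=gp("B"); print(x,fp(2)); plan([(x+[0,0,.12],G),(x,G),(x+[0,0,.2],G),([.50,.08,.30],F),(fp(2)+[0,0,.13],F),(fp(2),F)])
E
```

```text
[ 0.51984264 -0.18465821  0.02872369] [0.5250172  0.3532334  0.12889576]
dr [-0.02, 3.13, 0.0] slide [5.04, 0.19, 6.42]
dr [0.0, 0.0, 0.0] slide [4.1, 0.0, 11.28]
dr [0.0, 0.0, 0.0] slide [-6.84, 0.0, -18.79]
dr [-3.83, 9.87, 8.22] slide [7.42, 24.38, -10.29]
dr [0.0, 0.0, 0.0] slide [5.37, 4.87, 26.78]
dr [0.0, 0.0, 0.0] slide [-12.22, 0.0, 4.45]
```

Request:
arm_command:
  dr:
    - [0,1,0]
    - [0,2,0]
    - [0,3.13,0]
    - [0,3.13,0]
    - [0,3.13,0]
    - [0,3.13,0]
    - [0,3.13,0]
  slide:
    - [1.7,0.1,2.1]
    - [3.4,0.1,4.2]
    - [5,0.2,6.4]
    - [5,0.2,6.4]
    - [5,0.2,6.4]
    - [5,0.2,6.4]
    - [5,0.2,6.4]
  hand: [8.5,8.5,8.5,8.5,8.5,8.5,8.5]
  grip_force: 60

```text
time_s: 29.15
eef_pos: [0.526, -0.1844, 0.1527]
orientation: [0.458, 2.751, -0.086]
contact_force: [0.7, -0.1, 0.0]
gripper_width: 0.0851
```

Run:
```python
from wp import *; from wet import wets
o=manip.observe(); print(o["joints"].round(3),o["eef_pos"])
for n in("top","scene"):
    s=snap(n); print(n); wets(s); save(s,"so_%s.png"%n,(240,150,400,270) if n=="top" else (150,120,350,270),4)
x=gp("B"); plan([(x,G)])
```

```text
[-0.534  0.147  0.838  2.194 -0.187  0.499  1.668] [ 0.52598724 -0.18440632  0.15269374]
top
axis az -20.0 ends [ 0.494 -0.067] [ 0.606 -0.108] len 0.12 ztop 0.073
scene
axis az -19.3 ends [ 0.473 -0.164] [ 0.586 -0.204] len 0.12 ztop 0.07
axis az -18.6 ends [ 0.496 -0.063] [ 0.61  -0.101] len 0.12 ztop 0.071
dr [-0.02, 0.03, 0.01] slide [4.39, -0.05, 11.4]
```

View pics/so_scene.png

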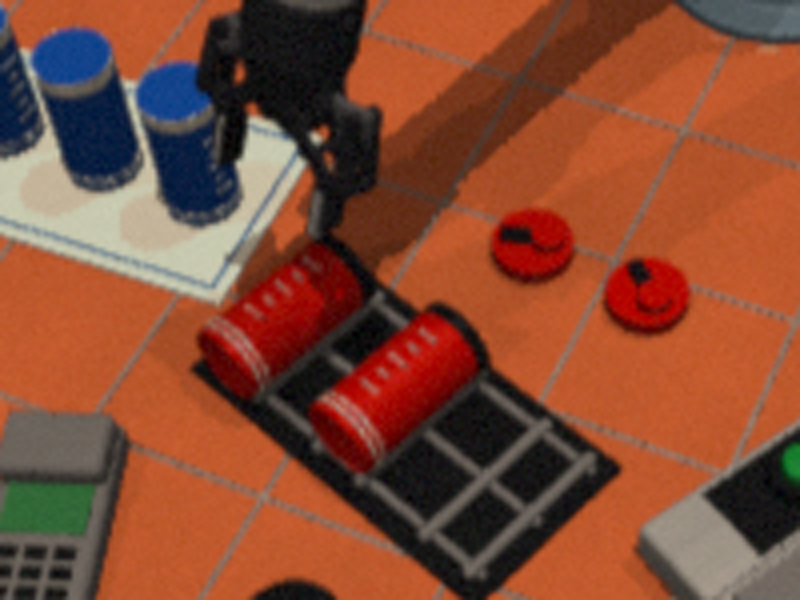

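Request:
arm_command:
  dr:
    - [0,0,0]
    - [0,0,0]
    - [0,0,0]
    - [0,0,0]
    - [0,0,0]
    - [0,0,0]
    - [0,0,0]
    - [0,0,0]
    - [0,0,0]
    - [0,0,0]
  slide:
    - [1,0,2.5]
    - [1.9,0,5]
    - [2.9,0,7.5]
    - [3.6,0,9.5]
    - [4.2,0,11]
    - [4.4,0,11.3]
    - [4.4,0,11.3]
    - [4.4,0,11.3]
    - [4.4,0,11.3]
    - [4.4,0,11.3]
  hand: [8.5,8.5,8.5,8.5,8.5,8.5,8.5,8.5,8.5,8.5]

```text
time_s: 30.25
eef_pos: [0.5196, -0.1833, 0.0301]
orientation: [0.46, 2.754, -0.083]
contact_force: [1.0, 0.9, -0.0]
gripper_width: 0.0853
```

Run:
```python
from wp import *
o=manip.observe(); print(o["joints"].round(3),o["eef_pos"],o["contact_force"]); plan([(gp("B"),G)])
```

```text
[-0.183  0.382  0.477  2.251 -0.627  0.236  2.062] [ 0.51963314 -0.18332111  0.03013037] [ 1.02799288  0.91970765 -0.01663592]
dr [-0.0, 0.03, 0.01] slide [-0.01, -0.12, 0.15]
```

Request:
arm_command:
  dr:
    - [0,0,0]
    - [0,0,0]
    - [0,0,0]
    - [0,0,0]
    - [0,0,0]
    - [0,0,0]
    - [0,0,0]
  slide:
    - [0,-0.1,0]
    - [0,-0.1,0]
    - [0,-0.1,0]
    - [0,-0.1,0]
    - [0,-0.1,0]
    - [0,-0.1,0]
    - [0,-0.1,0]
  hand: [5,5,5,5,5,5,5]

```text
time_s: 30.95
eef_pos: [0.5186, -0.184, 0.0299]
orientation: [0.46, 2.756, -0.081]
contact_force: [-5.4, 2.0, 10.7]
gripper_width: 0.0589
```

Request:
arm_command:
  dr:
    - [0,0,0]
    - [0,0,0]
    - [0,0,0]
    - [0,0,0]
    - [0,0,0]
    - [0,0,0]
    - [0,0,0]
    - [0,0,0]
    - [0,0,0]
    - [0,0,0]
  slide:
    - [-0.3,0,-0.9]
    - [-1,0,-2.8]
    - [-2,0,-5.6]
    - [-3,0,-8.4]
    - [-4.1,0,-11.2]
    - [-5.1,0,-14]
    - [-6.1,0,-16.9]
    - [-6.8,0,-18.8]
    - [-6.8,0,-18.8]
    - [-6.8,0,-18.8]
  hand: [5,5,5,5,5,5,5,5,5,5]

```text
time_s: 31.95
eef_pos: [0.5172, -0.1834, 0.2284]
orientation: [0.461, 2.757, -0.081]
contact_force: [-0.4, -0.4, -1.4]
gripper_width: 0.0587
```

Run:
```python
from sim import *; from wp import *
o=manip.observe(); q=o["joints"]; print(q.round(3),o["eef_pos"],o["gripper_width"])
tg=[("mid",np.array([.50,.08,.30]),F),("hi",fp(2)+[0,0,.13],F),("seat",fp(2),F)]
for nm,x,T in tg:
    q,w=track(q,x,T); print(nm,q.round(2).tolist(),round(w,2))
plan([(x,T) for _,x,T in tg])
```

```text
[-0.723 -0.064  0.966  2.141  0.125  0.691  1.408] [ 0.51721434 -0.18338184  0.22836106] 0.05870808680732982
mid [-0.3, 0.52, 0.78, 1.93, -1.22, 1.88, 0.98] 0.0
hi [-0.67, 0.51, 0.61, 1.98, -1.55, 1.5, 0.83] 0.0
seat [-0.4, 0.7, 0.28, 1.97, -1.57, 1.37, 1.06] 0.0
dr [-3.83, 9.88, 8.23] slide [7.11, 24.35, -10.22]
dr [0.0, 0.0, 0.0] slide [5.37, 4.87, 26.78]
dr [0.0, 0.0, 0.0] slide [-12.22, 0.0, 4.45]
```

Request:
arm_command:
  dr:
    - [-0.2,0.5,0.4]
    - [-0.5,1.2,1]
    - [-0.75,1.9,1.6]
    - [-1,2.6,2.2]
    - [-1.3,3.3,2.75]
    - [-1.55,4,3.3]
    - [-1.8,4.7,3.9]
    - [-2.1,5.4,4.5]
    - [-2.4,6.1,5.1]
    - [-2.65,6.8,5.7]
  slide:
    - [0.3,1,-0.8]
    - [0.8,2.5,-1.8]
    - [1.3,4.2,-3]
    - [1.8,5.9,-4]
    - [2.3,7.6,-5]
    - [2.8,9.3,-6]
    - [3.3,11,-7]
    - [3.8,12.8,-8]
    - [4.3,14.6,-9]
    - [4.9,16.6,-10]
  hand: [5,5,5,5,5,5,5,5,5,5]

```text
time_s: 32.95
eef_pos: [0.4957, -0.0007, 0.3034]
orientation: [-1.291, -2.155, -0.759]
contact_force: [-0.6, -0.4, -1.0]
gripper_width: 0.0587
```

Run:
```python
from sim import *; from wp import *
o=manip.observe(); q=o["joints"]; print(q.round(3),o["eef_pos"],o["gripper_width"])
plan([(np.array([.50,.08,.30]),F),(fp(2)+[0,0,.13],F)])
```

```text
[-0.448  0.409  0.959  1.813 -0.864  1.726  1.211] [ 0.49570758 -0.00068467  0.30342788] 0.058706897724665114
dr [-1.15, 3.06, 2.49] slide [4.53, 3.48, 5.73]
dr [0.0, 0.0, 0.0] slide [5.37, 4.87, 26.78]
```

Request:
arm_command:
  dr:
    - [-0.2,0.6,0.5]
    - [-0.5,1.3,1.1]
    - [-0.75,2,1.6]
    - [-1,2.6,2.1]
    - [-1.15,3.06,2.49]
    - [-1.15,3.06,2.49]
    - [-1.15,3.06,2.49]
    - [-1.15,3.06,2.49]
  slide:
    - [0.9,0.7,1.1]
    - [1.8,1.4,2.3]
    - [2.7,2.1,3.4]
    - [3.6,2.8,4.6]
    - [4.5,3.5,5.7]
    - [4.5,3.5,5.7]
    - [4.5,3.5,5.7]
    - [4.5,3.5,5.7]
  hand: [5,5,5,5,5,5,5,5]

```text
time_s: 33.75
eef_pos: [0.5005, 0.079, 0.3021]
orientation: [-1.382, -1.522, -0.971]
contact_force: [0.0, 0.3, -0.9]
gripper_width: 0.0582
```

```bash
cat > held.py <<'E'
from wp import *
def held(s):
    P=cloud(s); o=manip.observe(); T=R.from_rotvec(o["orientation"]).as_matrix(); g=o["eef_pos"]-T[:,2]*OFF
    hsv=cv2.cvtColor(s["pixels"],cv2.COLOR_RGB2HSV).astype(int); m=(s["z_map"]>0)&((hsv[...,0]<5)|(hsv[...,0]>173))&(hsv[...,1]>140)&(np.linalg.norm(P-g,axis=-1)<.13)
    q=P[m]; print("red n",len(q),"g",g.round(3),"bbox",np.percentile(q,2,0).round(3),np.percentile(q,98,0).round(3)); return q
E
python3 - <<'E'
from held import *
o=manip.observe(); print(o["joints"].round(3),o["eef_pos"])
for n in("top","scene"):
    s=snap(n); held(s)
    if n=="scene": save(s,"h1.png",(150,20,460,260),2.5)
plan([(fp(2)+[0,0,.13],F)])
E
```

```text
[-0.334  0.536  0.826  1.926 -1.231  1.904  0.989] [0.50053412 0.0789628  0.30205387]
red n 499 g [0.502 0.068 0.307] bbox [0.472 0.04  0.307] [0.528 0.093 0.355]
red n 1038 g [0.502 0.068 0.307] bbox [0.477 0.042 0.25 ] [0.532 0.099 0.353]
dr [-0.01, 0.03, 0.06] slide [5.23, 4.9, 26.94]
```

View pics/h1.png

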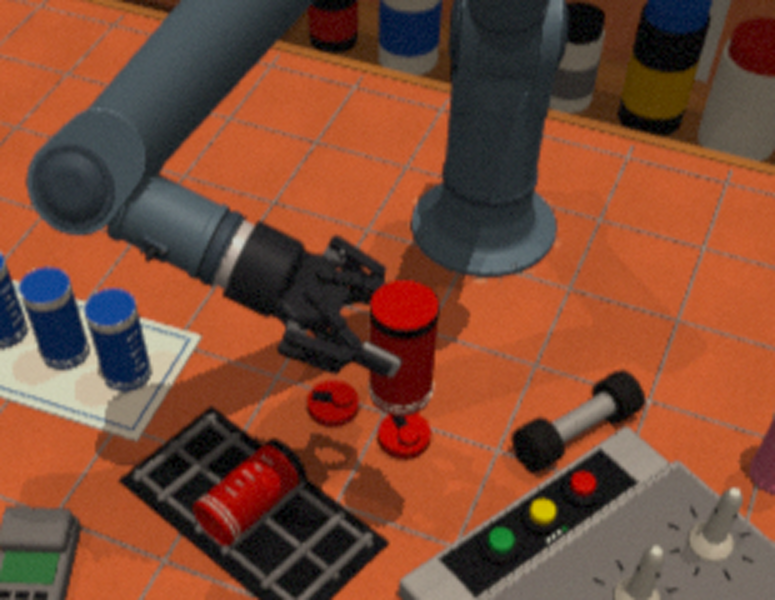

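Request:
arm_command:
  dr:
    - [0,0,0]
    - [0,0,0]
    - [0,0,0]
    - [0,0,0]
    - [0,0,0]
    - [0,0,0]
    - [0,0,0]
    - [0,0,0]
    - [0,0,0]
    - [0,0,0]
  slide:
    - [0.3,0.3,1.5]
    - [0.9,0.8,4.5]
    - [1.6,1.5,8]
    - [2.3,2.2,12]
    - [3.1,2.9,16]
    - [3.9,3.6,20]
    - [4.6,4.3,24]
    - [5,4.7,26]
    - [5.2,4.9,26.9]
    - [5.2,4.9,26.9]
  hand: [5,5,5,5,5,5,5,5,5,5]

```text
time_s: 34.85
eef_pos: [0.5232, 0.3555, 0.2592]
orientation: [-1.377, -1.522, -0.97]
contact_force: [-0.1, -0.0, -1.0]
gripper_width: 0.0586
```

Run:
```python
from held import *
for n in("top","scene"):
    s=snap(n); held(s)
    if n=="scene": save(s,"h2.png",(300,130,520,310),3)
o=manip.observe(); print(o["joints"].round(3),o["eef_pos"])
plan([(fp(2)+[0,0,.13],F),(fp(2)+[0,0,.02],F)])
```

```text
red n 502 g [0.525 0.342 0.263] bbox [0.496 0.314 0.241] [0.549 0.369 0.312]
red n 1056 g [0.526 0.341 0.263] bbox [0.502 0.317 0.206] [0.556 0.371 0.31 ]
[-0.662  0.51   0.599  1.982 -1.547  1.493  0.838] [0.52477835 0.3523622  0.25906839]
dr [-0.0, 0.02, 0.05] slide [0.01, 0.03, 0.09]
dr [0.0, 0.0, 0.0] slide [-10.34, 0.0, 3.76]
```

View pics/h2.png

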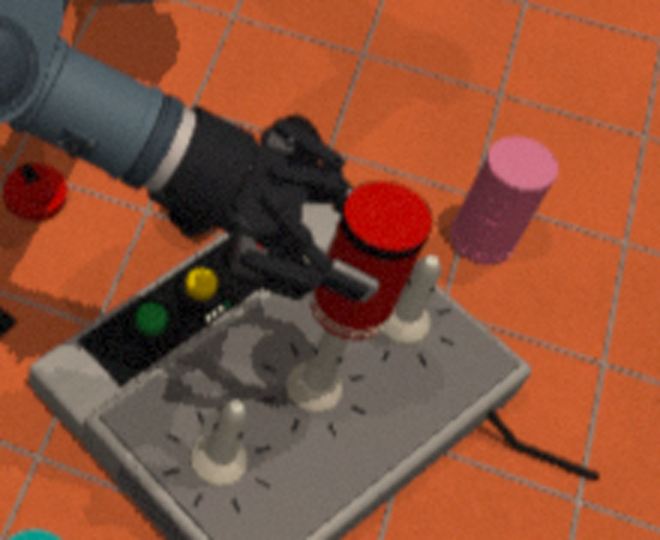

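Held mouth down and centred above the middle peg. The centre measured in both views is about (0.525, 0.342). Lowering now.

Request:
arm_command:
  dr:
    - [0,0,0]
    - [0,0,0]
    - [0,0,0]
    - [0,0,0]
    - [0,0,0]
    - [0,0,0]
    - [0,0,0]
    - [0,0,0]
    - [0,0,0]
    - [0,0,0]
  slide:
    - [-1,0,0.4]
    - [-2.5,0,0.9]
    - [-4.2,0,1.5]
    - [-6,0,2.2]
    - [-7.8,0,2.8]
    - [-9.4,0,3.4]
    - [-10.3,0,3.8]
    - [-10.3,0,3.8]
    - [-10.3,0,3.8]
    - [-10.3,0,3.8]
  hand: [5,5,5,5,5,5,5,5,5,5]

```text
time_s: 35.95
eef_pos: [0.5255, 0.3537, 0.1499]
orientation: [-1.38, -1.521, -0.973]
contact_force: [-0.1, 0.4, -0.6]
gripper_width: 0.0588
```

Request:
arm_command:
  dr:
    - [0,0,0]
    - [0,0,0]
    - [0,0,0]
    - [0,0,0]
    - [0,0,0]
    - [0,0,0]
    - [0,0,0]
    - [0,0,0]
  slide:
    - [-0.4,0,0.15]
    - [-0.8,0,0.3]
    - [-1.1,0,0.4]
    - [-1.4,0,0.5]
    - [-1.6,0,0.6]
    - [-1.8,0,0.65]
    - [-1.8,0,0.65]
    - [-1.8,0,0.65]
  hand: [5,5,5,5,5,5,5,5]

```text
time_s: 36.75
eef_pos: [0.5249, 0.3539, 0.1301]
orientation: [-1.38, -1.52, -0.971]
contact_force: [-0.8, 0.6, -0.9]
gripper_width: 0.0584
```

Run:
```python
from held import *
for n in("top","scene"):
    s=snap(n); held(s)
o=manip.observe(); print(o["joints"].round(3),o["eef_pos"],o["contact_force"],o["gripper_width"])
plan([(fp(2),F)])
```

```text
red n 394 g [0.526 0.343 0.134] bbox [0.497 0.312 0.106] [0.552 0.369 0.184]
red n 852 g [0.526 0.343 0.134] bbox [0.501 0.317 0.077] [0.557 0.371 0.182]
[-0.39   0.695  0.265  1.97  -1.562  1.366  1.057] [0.52486185 0.35389523 0.13004964] [-0.47455821  0.02825256  0.00588959] 0.058759357327741145
dr [-0.02, 0.02, 0.05] slide [-0.13, 0.01, -0.02]
```

Request:
arm_command:
  dr:
    - [0,0,0]
    - [0,0,0]
    - [0,0,0]
    - [0,0,0]
    - [0,0,0]
    - [0,0,0]
    - [0,0,0]
    - [0,0,0]
  slide:
    - [-0.1,0,0.04]
    - [-0.2,0,0.08]
    - [-0.3,0,0.11]
    - [-0.4,0,0.14]
    - [-0.4,0,0.14]
    - [-0.4,0,0.14]
    - [-0.4,0,0.14]
    - [-0.4,0,0.14]
  hand: [5,5,5,5,5,5,5,5]

```text
time_s: 37.65
eef_pos: [0.5249, 0.3546, 0.1298]
orientation: [-1.373, -1.516, -0.975]
contact_force: [-1.8, -3.2, 10.2]
gripper_width: 0.0588
```

Request:
arm_command:
  dr:
    - [0,0,0]
    - [0,0,0]
    - [0,0,0]
    - [0,0,0]
    - [0,0,0]
    - [0,0,0]
    - [0,0,0]
    - [0,0,0]
    - [0,0,0]
    - [0,0,0]
  slide:
    - [0.2,0,0]
    - [0.2,0,0]
    - [0.2,0,0]
    - [0.2,0,0]
    - [0.2,0,0]
    - [0.2,0,-1]
    - [0.2,0,-3]
    - [0.2,0,-6]
    - [0.2,0,-9]
    - [0.2,0,-12]
  hand: [8.5,8.5,8.5,8.5,8.5,8.5,8.5,8.5,8.5,8.5]

```text
time_s: 38.65
eef_pos: [0.5356, 0.239, 0.1697]
orientation: [-1.383, -1.52, -0.972]
contact_force: [0.4, 0.4, 0.3]
gripper_width: 0.085
```

```bash
cat > red.py <<'E'
from h import *
def pegged(s):
    P=cloud(s); hsv=cv2.cvtColor(s["pixels"],cv2.COLOR_RGB2HSV).astype(int)
    m=(s["z_map"]>0)&((hsv[...,0]<5)|(hsv[...,0]>173))&(hsv[...,1]>140)&(P[...,2]>.172)&(P[...,2]<.26)&(P[...,0]>.35)&(P[...,0]<.7)&(P[...,1]>.2)&(P[...,1]<.46)
    c,l,st,ce=cv2.connectedComponentsWithStats(m.astype(np.uint8))
    for i in range(1,c):
        if st[i,4]>40: q=P[l==i]; print("pegged top",q.mean(0).round(3),"zstd",q[:,2].std().round(4))
E
python3 - <<'E'
from sim import *; from wp import *; from wet import wets; from red import *
o=manip.observe(); q=o["joints"]; print(q.round(3),o["eef_pos"])
for n in("top","scene"):
    s=snap(n); print(n); pegged(s); wets(s)
    if n=="scene": save(s,"h3.png",(150,90,500,310),2.2)
x=gp("A"); tg=[(np.array([.50,.08,.30]),F),(x+[0,0,.2],G),(x,G),(x+[0,0,.2],G),(np.array([.50,.08,.30]),F),(fp(3)+[0,0,.13],F),(fp(3),F)]
for X,T in tg: q,w=track(q,X,T); print(q.round(2).tolist(),round(w,2))
plan(tg)
E
```

```text
[-0.257  0.644  0.357  1.954 -1.397  1.513  1.031] [0.53557987 0.23902668 0.16965298]
top
pegged top [0.525 0.342 0.179] zstd 0.0024
scene
pegged top [0.529 0.345 0.179] zstd 0.0019
axis az -20.3 ends [ 0.497 -0.061] [ 0.609 -0.103] len 0.119 ztop 0.07
[-0.09, 0.45, 0.51, 1.92, -1.15, 1.77, 0.92] 0.0
[-0.46, -0.01, 0.47, 2.12, 0.17, 0.71, 1.14] 0.0
[-0.31, 0.37, 0.35, 2.24, -0.06, 0.22, 1.29] 0.0
[-0.44, -0.01, 0.46, 2.12, 0.17, 0.71, 1.14] 0.0
[-0.07, 0.44, 0.48, 1.92, -1.15, 1.76, 0.91] 0.0
[-0.31, 0.61, 0.32, 1.73, -1.42, 1.49, 0.75] 0.0
[-0.28, 0.81, 0.28, 1.73, -1.48, 1.46, 0.95] 0.0
dr [0.07, 0.06, 0.05] slide [6.96, -4.99, -18.71]
dr [3.83, -9.87, -8.22] slide [-12.33, 2.91, -13.05]
dr [0.0, 0.0, 0.0] slide [6.84, 0.0, 18.79]
dr [0.0, 0.0, 0.0] slide [-6.84, 0.0, -18.79]
dr [-3.83, 9.87, 8.22] slide [6.36, 13.87, -9.9]
dr [0.0, 0.0, 0.0] slide [3.28, 14.07, 21.02]
dr [0.0, 0.0, 0.0] slide [-12.22, 0.0, 4.45]
```

View pics/h3.png

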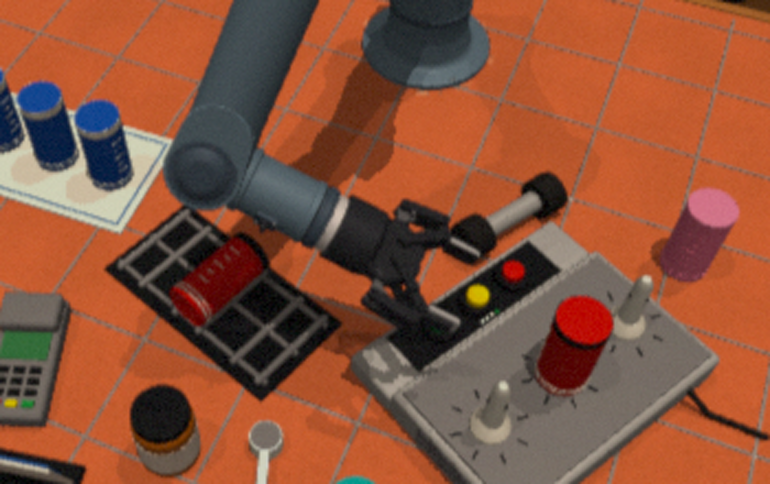

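Request:
arm_command:
  dr:
    - [0,0,0]
    - [0,0,0]
    - [0,0,0]
    - [0,0,0]
    - [0,0,0]
    - [0,0,0]
    - [0,0,0]
  slide:
    - [1,-0.4,-2]
    - [2.5,-1.4,-5.5]
    - [4,-2.6,-9.5]
    - [5.5,-3.8,-13.5]
    - [6.6,-4.7,-17.5]
    - [7,-5,-18.7]
    - [7,-5,-18.7]
  hand: [8.5,8.5,8.5,8.5,8.5,8.5,8.5]

```text
time_s: 39.45
eef_pos: [0.4989, 0.0844, 0.3004]
orientation: [-1.384, -1.522, -0.975]
contact_force: [0.0, 0.3, 0.1]
gripper_width: 0.0851
```

Request:
arm_command:
  dr:
    - [0.2,-0.6,-0.5]
    - [0.5,-1.2,-1]
    - [0.75,-1.9,-1.6]
    - [1,-2.6,-2.2]
    - [1.3,-3.3,-2.75]
    - [1.55,-4,-3.3]
    - [1.8,-4.7,-3.9]
    - [2.1,-5.4,-4.5]
    - [2.4,-6.1,-5.1]
    - [2.65,-6.8,-5.7]
  slide:
    - [-0.8,0.2,-0.8]
    - [-1.6,0.4,-1.7]
    - [-2.4,0.6,-2.6]
    - [-3.3,0.8,-3.5]
    - [-4.2,1,-4.5]
    - [-5.1,1.2,-5.4]
    - [-6,1.4,-6.3]
    - [-6.9,1.6,-7.2]
    - [-7.7,1.8,-8.1]
    - [-8.5,2,-9]
  hand: [8.5,8.5,8.5,8.5,8.5,8.5,8.5,8.5,8.5,8.5]

```text
time_s: 40.45
eef_pos: [0.529, -0.022, 0.2489]
orientation: [-0.962, -2.93, -0.359]
contact_force: [-1.2, 0.1, 0.3]
gripper_width: 0.085
```

Run:
```python
from wp import *
o=manip.observe(); q=o["joints"]; print(q.round(3),o["eef_pos"]); x=gp("A"); plan([(x+[0,0,.15],G)])
```

```text
[-0.389  0.145  0.542  1.907 -0.343  1.132  1.236] [ 0.52904079 -0.02195541  0.24891402]
dr [1.21, -3.01, -2.42] slide [-5.37, -5.27, 5.51]
```

Request:
arm_command:
  dr:
    - [0.3,-0.7,-0.6]
    - [0.6,-1.5,-1.2]
    - [0.9,-2.2,-1.8]
    - [1.1,-2.8,-2.2]
    - [1.21,-3.01,-2.42]
    - [1.21,-3.01,-2.42]
    - [1.21,-3.01,-2.42]
    - [1.21,-3.01,-2.42]
  slide:
    - [-1.3,-1.3,0.5]
    - [-2.6,-2.6,2]
    - [-3.9,-3.9,3.5]
    - [-4.9,-4.9,5]
    - [-5.4,-5.3,5.5]
    - [-5.4,-5.3,5.5]
    - [-5.4,-5.3,5.5]
    - [-5.4,-5.3,5.5]
  hand: [8.5,8.5,8.5,8.5,8.5,8.5,8.5,8.5]

```text
time_s: 41.25
eef_pos: [0.5439, -0.0838, 0.1803]
orientation: [0.473, 2.757, -0.078]
contact_force: [0.1, -0.9, 0.3]
gripper_width: 0.0848
```

Run:
```python
from wp import *; from wet import wets
for n in("top","scene"): s=snap(n); print(n); wets(s)
o=manip.observe(); q=o["joints"]; print(q.round(3),o["eef_pos"]); x=gp("A"); plan([(x,G)])
```

```text
top
scene
axis az -18.9 ends [ 0.496 -0.063] [ 0.61  -0.102] len 0.12 ztop 0.07
[-0.482  0.065  0.519  2.166  0.124  0.59   1.17 ] [ 0.544018   -0.08445894  0.1805464 ]
dr [0.0, -0.01, -0.06] slide [5.33, 0.19, 14.22]
```

Request:
arm_command:
  dr:
    - [0,0,0]
    - [0,0,0]
    - [0,0,0]
    - [0,0,0]
    - [0,0,0]
    - [0,0,0]
    - [0,0,0]
    - [0,0,0]
    - [0,0,0]
    - [0,0,0]
  slide:
    - [1.1,0.1,3]
    - [2.2,0.1,6]
    - [3.3,0.2,9]
    - [4.3,0.2,11.5]
    - [5.1,0.2,13.6]
    - [5.3,0.2,14.1]
    - [5.3,0.2,14.1]
    - [5.3,0.2,14.1]
    - [5.3,0.2,14.1]
    - [5.3,0.2,14.1]
  hand: [8.5,8.5,8.5,8.5,8.5,8.5,8.5,8.5,8.5,8.5]

```text
time_s: 42.35
eef_pos: [0.5432, -0.0818, 0.0304]
orientation: [0.474, 2.755, -0.078]
contact_force: [-0.7, -0.0, 0.4]
gripper_width: 0.0849
```

Request:
arm_command:
  dr:
    - [0,0,0]
    - [0,0,0]
    - [0,0,0]
    - [0,0,0]
    - [0,0,0]
    - [0,0,0]
    - [0,0,0]
  slide:
    - [0,0,0]
    - [0,0,0]
    - [0,0,0]
    - [0,0,0]
    - [0,0,0]
    - [0,0,0]
    - [0,0,0]
  hand: [5,5,5,5,5,5,5]

```text
time_s: 43.05
eef_pos: [0.5423, -0.0811, 0.0301]
orientation: [0.473, 2.757, -0.078]
contact_force: [-4.3, 1.9, 10.7]
gripper_width: 0.059
```

Request:
arm_command:
  dr:
    - [0,0,0]
    - [0,0,0]
    - [0,0,0]
    - [0,0,0]
    - [0,0,0]
    - [0,0,0]
    - [0,0,0]
    - [0,0,0]
    - [0,0,0]
    - [0,0,0]
  slide:
    - [-0.3,0,-0.9]
    - [-1,0,-2.8]
    - [-2,0,-5.6]
    - [-3,0,-8.4]
    - [-4.1,0,-11.2]
    - [-5.1,0,-14]
    - [-6.1,0,-16.9]
    - [-6.8,0,-18.8]
    - [-6.8,0,-18.8]
    - [-6.8,0,-18.8]
  hand: [5,5,5,5,5,5,5,5,5,5]

```text
time_s: 44.05
eef_pos: [0.5411, -0.0823, 0.2285]
orientation: [0.475, 2.758, -0.079]
contact_force: [-0.5, -0.0, -1.4]
gripper_width: 0.0585
```

Run:
```python
from sim import *; from wp import *
o=manip.observe(); q=o["joints"]; print(q.round(3),o["eef_pos"],o["gripper_width"])
tg=[(np.array([.50,.08,.30]),F),(fp(3)+[0,0,.13],F),(fp(3),F)]
for X,T in tg: q,w=track(q,X,T); print(q.round(2).tolist(),round(w,2))
plan(tg)
```

```text
[-0.554 -0.022  0.568  2.125  0.18   0.712  1.128] [ 0.54114813 -0.08229622  0.22848239] 0.05848972157572683
[-0.14, 0.46, 0.57, 1.92, -1.17, 1.79, 0.93] 0.0
[-0.37, 0.62, 0.41, 1.74, -1.45, 1.53, 0.76] 0.0
[-0.34, 0.82, 0.36, 1.74, -1.52, 1.5, 0.96] 0.0
dr [-3.79, 9.87, 8.16] slide [6.33, 13.95, -9.84]
dr [0.0, 0.0, 0.0] slide [3.28, 14.07, 21.02]
dr [0.0, 0.0, 0.0] slide [-12.22, 0.0, 4.45]
```

Request:
arm_command:
  dr:
    - [-0.2,0.5,0.4]
    - [-0.5,1.2,1]
    - [-0.75,1.9,1.6]
    - [-1,2.6,2.2]
    - [-1.3,3.3,2.75]
    - [-1.55,4,3.3]
    - [-1.8,4.7,3.9]
    - [-2.1,5.4,4.5]
    - [-2.4,6.1,5.1]
    - [-2.65,6.8,5.7]
  slide:
    - [0.3,0.7,-0.8]
    - [0.8,1.6,-1.8]
    - [1.3,2.6,-3]
    - [1.8,3.6,-4]
    - [2.3,4.6,-5]
    - [2.8,5.6,-6]
    - [3.2,6.6,-7]
    - [3.6,7.6,-8]
    - [4,8.6,-9]
    - [4.4,9.7,-10]
  hand: [5,5,5,5,5,5,5,5,5,5]

```text
time_s: 45.05
eef_pos: [0.5025, 0.0339, 0.3061]
orientation: [-1.298, -2.146, -0.764]
contact_force: [0.0, 0.3, -2.3]
gripper_width: 0.0584
```

Run:
```python
from wp import *
o=manip.observe(); print(o["joints"].round(3),o["eef_pos"])
plan([(np.array([.52,.10,.30]),F),(fp(3)+[0,0,.13],F)])
```

```text
[-0.303  0.312  0.677  1.819 -0.817  1.617  1.074] [0.50247719 0.03392222 0.30607026]
dr [-1.11, 3.03, 2.44] slide [2.92, 3.99, 4.76]
dr [0.0, 0.0, 0.0] slide [2.66, 11.91, 19.31]
```

Request:
arm_command:
  dr:
    - [-0.2,0.6,0.5]
    - [-0.5,1.3,1.1]
    - [-0.75,2,1.6]
    - [-1,2.6,2.1]
    - [-1.11,3.03,2.44]
    - [-1.11,3.03,2.44]
    - [-1.11,3.03,2.44]
    - [-1.11,3.03,2.44]
  slide:
    - [0.6,0.8,0.9]
    - [1.2,1.6,1.9]
    - [1.8,2.4,2.9]
    - [2.4,3.2,3.9]
    - [2.9,4,4.8]
    - [2.9,4,4.8]
    - [2.9,4,4.8]
    - [2.9,4,4.8]
  hand: [5,5,5,5,5,5,5,5]

```text
time_s: 45.85
eef_pos: [0.5206, 0.0999, 0.3016]
orientation: [-1.382, -1.523, -0.972]
contact_force: [0.4, 0.0, -0.8]
gripper_width: 0.0586
```

Request:
arm_command:
  dr:
    - [0,0,0]
    - [0,0,0]
    - [0,0,0]
    - [0,0,0]
    - [0,0,0]
    - [0,0,0]
    - [0,0,0]
    - [0,0,0]
    - [0,0,0]
    - [0,0,0]
  slide:
    - [0.2,0.8,1.3]
    - [0.5,2.2,3.6]
    - [0.9,3.9,6.3]
    - [1.3,5.6,9.1]
    - [1.7,7.4,12]
    - [2,9.1,14.8]
    - [2.4,10.6,17.2]
    - [2.6,11.6,18.8]
    - [2.7,11.9,19.3]
    - [2.7,11.9,19.3]
  hand: [5,5,5,5,5,5,5,5,5,5]

```text
time_s: 46.85
eef_pos: [0.6217, 0.3015, 0.2614]
orientation: [-1.38, -1.522, -0.972]
contact_force: [0.5, 0.1, -0.1]
gripper_width: 0.0589
```

Run:
```python
from held import *; from red import *
for n in("top","scene"):
    s=snap(n); held(s); pegged(s)
    if n=="scene": save(s,"h4.png",(300,130,520,310),3)
o=manip.observe(); print(o["joints"].round(3),o["eef_pos"])
plan([(fp(3)+[0,0,.13],F),(fp(3)+[0,0,.02],F)])
```

```text
red n 540 g [0.623 0.289 0.266] bbox [0.535 0.26  0.177] [0.647 0.342 0.314]
pegged top [0.525 0.342 0.179] zstd 0.0023
red n 1230 g [0.623 0.288 0.266] bbox [0.546 0.263 0.177] [0.654 0.343 0.312]
pegged top [0.529 0.347 0.179] zstd 0.0019
pegged top [0.648 0.298 0.228] zstd 0.0139
[-0.41   0.625  0.461  1.738 -1.467  1.551  0.766] [0.62220172 0.29906319 0.26142927]
dr [0.01, 0.03, 0.05] slide [-0.2, -0.01, 0.2]
dr [0.0, 0.0, 0.0] slide [-10.34, 0.0, 3.76]
```

View pics/h4.png

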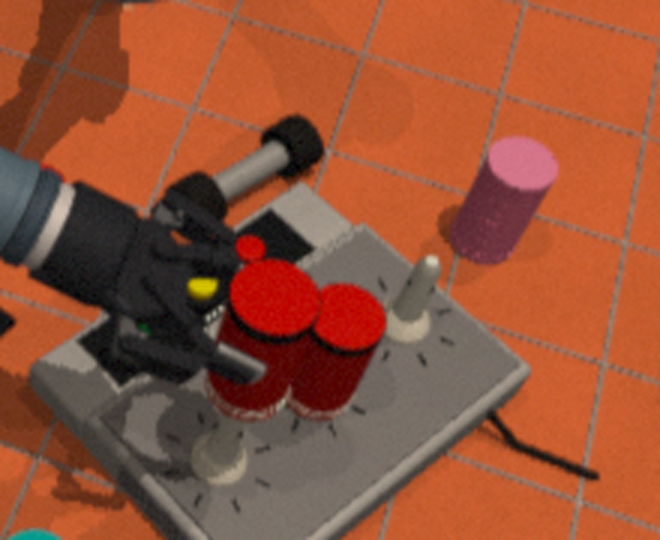

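Request:
arm_command:
  dr:
    - [0,0,0]
    - [0,0,0]
    - [0,0,0]
    - [0,0,0]
    - [0,0,0]
    - [0,0,0]
    - [0,0,0]
    - [0,0,0]
    - [0,0,0]
    - [0,0,0]
  slide:
    - [-1,0,0.4]
    - [-2.5,0,0.9]
    - [-4.2,0,1.6]
    - [-6,0,2.3]
    - [-7.8,0,3]
    - [-9.4,0,3.6]
    - [-10.6,0,4]
    - [-10.6,0,4]
    - [-10.6,0,4]
    - [-10.6,0,4]
  hand: [5,5,5,5,5,5,5,5,5,5]

```text
time_s: 47.95
eef_pos: [0.6233, 0.3021, 0.1494]
orientation: [-1.38, -1.522, -0.975]
contact_force: [0.5, -1.3, -1.3]
gripper_width: 0.0588
```

Request:
arm_command:
  dr:
    - [0,0,0]
    - [0,0,0]
    - [0,0,0]
    - [0,0,0]
    - [0,0,0]
    - [0,0,0]
    - [0,0,0]
    - [0,0,0]
    - [0,0,0]
    - [0,0,0]
  slide:
    - [-0.4,0,0.15]
    - [-0.8,0,0.3]
    - [-1.1,0,0.4]
    - [-1.4,0,0.5]
    - [-1.6,0,0.6]
    - [-1.8,0,0.65]
    - [-2,0,0.72]
    - [-2.2,0,0.8]
    - [-2.2,0,0.8]
    - [-2.2,0,0.8]
  hand: [5,5,5,5,5,5,5,5,5,5]

```text
time_s: 48.95
eef_pos: [0.6226, 0.3019, 0.1304]
orientation: [-1.372, -1.516, -0.977]
contact_force: [-4.7, -6.2, 13.3]
gripper_width: 0.0589
```

Rim contact at 13 N. Releasing and backing off.

Request:
arm_command:
  dr:
    - [0,0,0]
    - [0,0,0]
    - [0,0,0]
    - [0,0,0]
    - [0,0,0]
    - [0,0,0]
    - [0,0,0]
    - [0,0,0]
    - [0,0,0]
    - [0,0,0]
  slide:
    - [0.2,0,0]
    - [0.2,0,0]
    - [0.2,0,0]
    - [0.2,0,0]
    - [0.2,0,0]
    - [0.2,0,-1]
    - [0.2,0,-3]
    - [0.2,0,-6]
    - [0.2,0,-9]
    - [0.2,0,-12]
  hand: [8.5,8.5,8.5,8.5,8.5,8.5,8.5,8.5,8.5,8.5]

```text
time_s: 49.95
eef_pos: [0.6331, 0.187, 0.1689]
orientation: [-1.384, -1.521, -0.973]
contact_force: [0.1, -0.8, 0.3]
gripper_width: 0.0847
```

Run:
```python
from sim import *; from wp import *; from red import *
o=manip.observe(); q=o["joints"]; print(q.round(3),o["eef_pos"])
for n in("top","scene"):
    s=snap(n); print(n); pegged(s)
    if n=="scene": save(s,"h5.png",(80,60,500,330),1.8)
for az in (-29,151,61,-119):
    D=down(az); z=q
    for X in([.50,.08,.30],[.4085,.252,.12]): z,w=track(z,np.array(X),D,40); print(az,z.round(2).tolist(),round(w,2))
```

```text
[-0.218  0.799  0.444  1.692 -1.406  1.65   0.946] [0.63313324 0.18702513 0.16888977]
top
pegged top [0.623 0.288 0.179] zstd 0.0024
pegged top [0.525 0.342 0.179] zstd 0.0021
scene
pegged top [0.529 0.345 0.179] zstd 0.0019
pegged top [0.627 0.292 0.179] zstd 0.0018
-29 [-1.02, 0.04, 0.81, 1.88, -0.03, 1.23, -0.71] 0.0
-29 [-1.2, 0.23, 0.63, 2.12, -0.18, 0.84, -0.97] 0.0
151 [-0.58, 0.04, 0.35, 1.87, -0.02, 1.23, 2.41] 0.0
151 [-0.8, 0.2, 0.18, 2.1, -0.05, 0.84, 2.04] 0.0
61 [-0.85, 0.04, 0.64, 1.88, -0.02, 1.23, 0.86] 0.0
61 [-1.05, 0.22, 0.46, 2.11, -0.13, 0.84, 0.54] 0.0
-119 [-0.82, 0.04, 0.6, 1.88, -0.02, 1.23, -2.29] 0.0
-119 [-1.02, 0.21, 0.42, 2.11, -0.12, 0.84, -2.61] 0.0
```

View pics/h5.png

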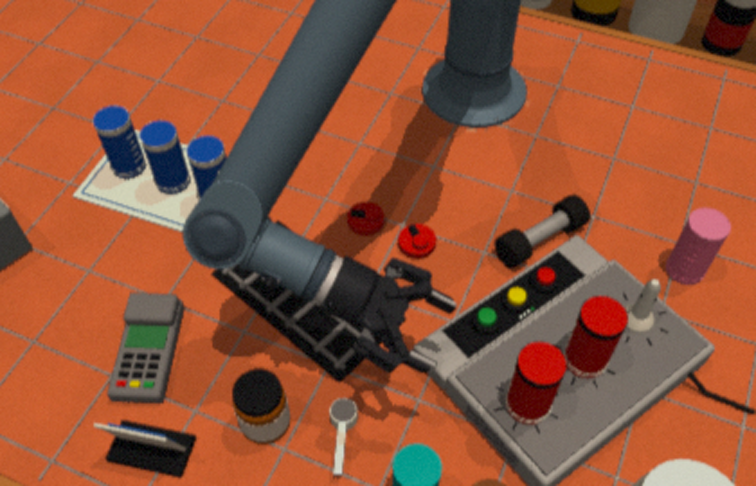

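Run:
```python
from h import *
D=down(61); plan([([.46,.12,.28],D),([.408,.252,.10],D),([.408,.252,.065],D)])
```

```text
dr [4.32, -7.9, -6.09] slide [8.88, -17.89, -8.37]
dr [0.0, 0.0, 0.0] slide [10.95, 9.02, 18.0]
dr [0.0, 0.0, 0.0] slide [0.0, 0.0, 3.5]
```

Request:
arm_command:
  dr:
    - [0.2,-0.3,-0.2]
    - [0.5,-0.9,-0.7]
    - [0.9,-1.6,-1.2]
    - [1.2,-2.3,-1.8]
    - [1.6,-3,-2.3]
    - [2,-3.7,-2.8]
    - [2.4,-4.4,-3.4]
    - [2.8,-5.1,-3.9]
    - [3.2,-5.8,-4.5]
    - [3.6,-6.5,-5]
  slide:
    - [1.5,-2,-1.5]
    - [3,-4,-3]
    - [4.5,-6.5,-4.2]
    - [6,-9,-5.4]
    - [7,-11.5,-6.2]
    - [8,-14,-7]
    - [8.5,-16,-7.8]
    - [8.9,-17.9,-8.4]
    - [8.9,-17.9,-8.4]
    - [8.9,-17.9,-8.4]
  hand: [0,0,0,0,0,0,0,0,0,0]

```text
time_s: 51.05
eef_pos: [0.4581, 0.1247, 0.2806]
orientation: [-0.938, -2.813, -0.224]
contact_force: [0.3, -0.2, 0.1]
gripper_width: -0.0001
```

Run:
```python
from h import *
D=down(61); plan([([.42,.22,.16],D),([.408,.252,.085],D)]); print(manip.observe()["joints"].round(2))
```

```text
dr [0.74, -1.44, -0.98] slide [6.05, 4.17, 14.03]
dr [0.0, 0.0, 0.0] slide [2.6, 2.22, 7.5]
[-0.76  0.04  0.58  1.93 -0.25  1.26  0.83]
```

Request:
arm_command:
  dr:
    - [0.3,-0.7,-0.5]
    - [0.74,-1.44,-0.98]
    - [0.74,-1.44,-0.98]
    - [0.74,-1.44,-0.98]
    - [0.74,-1.44,-0.98]
    - [0.74,-1.44,-0.98]
    - [0.74,-1.44,-0.98]
    - [0.74,-1.44,-0.98]
  slide:
    - [1,0.8,1]
    - [2.4,1.6,4]
    - [4,2.8,8]
    - [5.2,3.6,11.5]
    - [6,4.2,14]
    - [6,4.2,14]
    - [6,4.2,14]
    - [6,4.2,14]
  hand: [0,0,0,0,0,0,0,0]

```text
time_s: 51.85
eef_pos: [0.4219, 0.2205, 0.1608]
orientation: [-0.791, -3.038, -0.004]
contact_force: [0.1, -0.9, -0.2]
gripper_width: -0.0006
```

Run:
```python
from h import *
s=snap("scene"); P=cloud(s); hsv=cv2.cvtColor(s["pixels"],cv2.COLOR_RGB2HSV).astype(int);H,S=hsv[...,0],hsv[...,1]
for nm,m in(("red",((H<4)|(H>174))&(S>150)),("yel",(abs(H-27)<6)&(S>150)),("grn",(abs(H-65)<15)&(S>100))):
    q=P[m&(s["z_map"]>0)&(P[...,2]>.052)&(P[...,2]<.07)&(P[...,0]>.36)&(P[...,0]<.56)&(P[...,1]>.15)&(P[...,1]<.29)]; print(nm,len(q),q.mean(0).round(4) if len(q) else "")
D=down(61); plan([([.409,.253,.085],D),([.409,.253,.065],D)]); print(manip.observe()["eef_pos"])
plan([([.461,.224,.085],D)],np.array([.409,.253,.085]),D)
```

```text
red 82 [0.41  0.254 0.059]
yel 89 [0.461  0.2244 0.0589]
grn 87 [0.5142 0.1952 0.0596]
dr [0.02, -0.02, -0.02] slide [2.69, 2.17, 7.6]
dr [0.0, 0.0, 0.0] slide [0.0, 0.0, 2.0]
[0.42196391 0.22066772 0.16090156]
dr [0.0, 0.0, 0.0] slide [-5.95, -0.02, 0.0]
```

Request:
arm_command:
  dr:
    - [0,0,0]
    - [0,0,0]
    - [0,0,0]
    - [0,0,0]
    - [0,0,0]
    - [0,0,0]
  slide:
    - [1,0.8,2]
    - [2,1.6,4.5]
    - [2.7,2.2,7]
    - [2.7,2.2,7.6]
    - [2.7,2.2,7.6]
    - [2.7,2.2,7.6]
  hand: [0,0,0,0,0,0]

```text
time_s: 52.5
eef_pos: [0.4084, 0.2537, 0.0847]
orientation: [-0.789, -3.039, -0.004]
contact_force: [0.7, 0.5, 0.1]
gripper_width: 0.0002
```

Request:
arm_command:
  dr:
    - [0,0,0]
    - [0,0,0]
    - [0,0,0]
    - [0,0,0]
    - [0,0,0]
    - [0,0,0]
    - [0,0,0]
    - [0,0,0]
  slide:
    - [0,0,1]
    - [0,0,1.8]
    - [0,0,2.3]
    - [0,0,2.6]
    - [0,0,2.8]
    - [0,0,3]
    - [0,0,3.1]
    - [0,0,3.1]
  hand: [0,0,0,0,0,0,0,0]

```text
time_s: 53.3
eef_pos: [0.407, 0.254, 0.0556]
orientation: [-0.786, -3.034, -0.0]
contact_force: [-7.1, -5.9, 29.0]
gripper_width: 0.0005
```

Request:
arm_command:
  dr:
    - [0,0,0]
    - [0,0,0]
    - [0,0,0]
    - [0,0,0]
    - [0,0,0]
  slide:
    - [0,0,-1]
    - [0,0,-3.1]
    - [0,0,-3.1]
    - [0,0,-3.1]
    - [0,0,-3.1]
  hand: [0,0,0,0,0]

```text
time_s: 53.8
eef_pos: [0.406, 0.2537, 0.0824]
orientation: [-0.785, -3.037, 0.001]
contact_force: [-0.2, -0.1, -0.4]
gripper_width: 0.0
```

Request:
arm_command:
  dr:
    - [0,0,0]
    - [0,0,0]
    - [0,0,0]
    - [0,0,0]
    - [0,0,0]
    - [0,0,0]
  slide:
    - [-2,0,0]
    - [-4.5,0,0]
    - [-6,0,0]
    - [-6,0,0]
    - [-6,0,0]
    - [-6,0,0]
  hand: [0,0,0,0,0,0]

```text
time_s: 54.4
eef_pos: [0.4576, 0.2255, 0.0822]
orientation: [-0.783, -3.036, 0.0]
contact_force: [-0.4, 0.3, 0.1]
gripper_width: 0.0001
```

Run:
```python
from h import *
D=down(61); plan([([.461,.224,.085],D)]); print(manip.observe()["eef_pos"])
```

```text
dr [-0.01, -0.04, 0.01] slide [-0.36, 0.03, -0.28]
[0.45764529 0.22549639 0.08223495]
```

Request:
arm_command:
  dr:
    - [0,0,0]
    - [0,0,0]
    - [0,0,0]
    - [0,0,0]
    - [0,0,0]
    - [0,0,0]
    - [0,0,0]
    - [0,0,0]
  slide:
    - [-0.3,0,0.8]
    - [-0.35,0,1.6]
    - [-0.35,0,2.1]
    - [-0.35,0,2.4]
    - [-0.35,0,2.6]
    - [-0.35,0,2.8]
    - [-0.35,0,2.8]
    - [-0.35,0,2.8]
  hand: [0,0,0,0,0,0,0,0]

```text
time_s: 55.2
eef_pos: [0.4614, 0.2233, 0.056]
orientation: [-0.785, -3.035, -0.001]
contact_force: [-5.2, -1.4, 10.9]
gripper_width: 0.0001
```

Request:
arm_command:
  dr:
    - [0,0,0]
    - [0,0,0]
    - [0,0,0]
  slide:
    - [0,0,0.1]
    - [0,0,0.15]
    - [0,0,0.15]
  hand: [0,0,0]

```text
time_s: 55.5
eef_pos: [0.4615, 0.2233, 0.0558]
orientation: [-0.785, -3.034, -0.001]
contact_force: [-8.6, -2.9, 19.8]
gripper_width: -0.0
```

Request:
arm_command:
  dr:
    - [0,0,0]
    - [0,0,0]
    - [0,0,0]
    - [0,0,0]
    - [0,0,0]
  slide:
    - [0,0,-1]
    - [0,0,-3.1]
    - [0,0,-3.1]
    - [0,0,-3.1]
    - [0,0,-3.1]
  hand: [0,0,0,0,0]

```text
time_s: 56.0
eef_pos: [0.4618, 0.223, 0.0837]
orientation: [-0.786, -3.037, 0.0]
contact_force: [-0.1, 0.3, 1.2]
gripper_width: -0.0001
```

Request:
arm_command:
  dr:
    - [0,0,0]
    - [0,0,0]
    - [0,0,0]
    - [0,0,0]
    - [0,0,0]
    - [0,0,0]
  slide:
    - [-2,0,0]
    - [-4.5,0,0]
    - [-6,0,0]
    - [-6,0,0]
    - [-6,0,0]
    - [-6,0,0]
  hand: [0,0,0,0,0,0]

```text
time_s: 56.6
eef_pos: [0.5133, 0.1949, 0.0836]
orientation: [-0.783, -3.036, -0.0]
contact_force: [0.1, 0.0, -0.4]
gripper_width: -0.0007
```

Run:
```python
from h import *
D=down(61); plan([([.513,.195,.085],D)]); print(manip.observe()["eef_pos"])
```

```text
dr [-0.01, -0.04, 0.01] slide [0.03, -0.01, -0.14]
[0.51331526 0.19491921 0.08364625]
```

```bash
cat > chk.py <<'E'
from red import *
for n in("top","scene"):
    s=snap(n); print(n); pegged(s); P=cloud(s); hsv=cv2.cvtColor(s["pixels"],cv2.COLOR_RGB2HSV).astype(int)
    m=(s["z_map"]>0)&(abs(hsv[...,0]-110)<14)&(hsv[...,1]>120)&(P[...,2]>.118)&(P[...,2]<.2)&(P[...,1]<-.2)
    c,l,st,ce=cv2.connectedComponentsWithStats(m.astype(np.uint8))
    for i in range(1,c):
        if st[i,4]>40: print("blue top",P[l==i].mean(0).round(3))
E
python3 chk.py
```

```text
top
pegged top [0.627 0.289 0.179] zstd 0.0025
pegged top [0.525 0.342 0.179] zstd 0.0024
blue top [ 0.432 -0.321  0.124]
blue top [ 0.432 -0.411  0.124]
blue top [ 0.433 -0.503  0.124]
scene
pegged top [0.529 0.345 0.179] zstd 0.0017
pegged top [0.627 0.292 0.179] zstd 0.0019
blue top [ 0.435 -0.499  0.123]
blue top [ 0.434 -0.407  0.122]
blue top [ 0.434 -0.317  0.123]
```

Request:
arm_command:
  dr:
    - [0,0,0]
    - [0,0,0]
    - [0,0,0]
    - [0,0,0]
    - [0,0,0]
    - [0,0,0]
    - [0,0,0]
    - [0,0,0]
  slide:
    - [0,0,0.8]
    - [0,0,1.6]
    - [0,0,2.1]
    - [0,0,2.4]
    - [0,0,2.7]
    - [0,0,2.9]
    - [0,0,3]
    - [0,0,3]
  hand: [0,0,0,0,0,0,0,0]

```text
time_s: 57.5
eef_pos: [0.5138, 0.1942, 0.0559]
orientation: [-0.785, -3.034, -0.001]
contact_force: [-6.9, -2.2, 15.1]
gripper_width: -0.0002
```

Request:
arm_command:
  dr:
    - [0,0,0]
    - [0,0,0]
    - [0,0,0]
    - [0,0,0]
    - [0,0,0]
    - [0,0,0]
    - [0,0,0]
  slide:
    - [0,0,0.1]
    - [0,0,0.1]
    - [0,0,-1]
    - [0,0,-5]
    - [0,0,-9]
    - [0,0,-13]
    - [0,0,-17]
  hand: [0,0,0,0,0,0,0]

```text
time_s: 58.2
eef_pos: [0.5156, 0.1936, 0.2258]
orientation: [-0.787, -3.038, -0.002]
contact_force: [0.7, 0.2, -0.8]
gripper_width: -0.0002
```

Request:
arm_command:
  dr:
    - [0,0,0]
    - [0,0,0]
    - [0,0,0]
    - [0,0,0]
    - [0,0,0]
    - [0,0,0]
    - [0,0,0]
  slide:
    - [0,-3,-2]
    - [0,-7,-3]
    - [0,-11,-3]
    - [0,-15,-3]
    - [0,-15,-3]
    - [0,-15,-3]
    - [0,-15,-3]
  hand: [0,0,0,0,0,0,0]

```text
time_s: 58.9
eef_pos: [0.4433, 0.0636, 0.2546]
orientation: [-0.785, -3.039, -0.003]
contact_force: [0.1, 0.2, 0.8]
gripper_width: 0.0001
```

```bash
python3 chk.py
python3 - <<'E'
from h import *
s=snap("scene"); save(s,"end.png",k=1.4); P=cloud(s); hsv=cv2.cvtColor(s["pixels"],cv2.COLOR_RGB2HSV).astype(int);H,S=hsv[...,0],hsv[...,1]
for nm,m in(("red",((H<4)|(H>174))&(S>150)),("yel",(abs(H-27)<6)&(S>150)),("grn",(abs(H-65)<15)&(S>100))):
    q=P[m&(s["z_map"]>0)&(P[...,2]>.045)&(P[...,2]<.07)&(P[...,0]>.36)&(P[...,0]<.56)&(P[...,1]>.15)&(P[...,1]<.29)]; print(nm,len(q),np.median(q,0).round(4))
E
```

```text
top
pegged top [0.623 0.289 0.179] zstd 0.0023
pegged top [0.525 0.342 0.179] zstd 0.0024
blue top [ 0.432 -0.32   0.124]
blue top [ 0.432 -0.411  0.124]
blue top [ 0.433 -0.503  0.124]
scene
pegged top [0.529 0.345 0.179] zstd 0.0018
pegged top [0.627 0.292 0.179] zstd 0.0018
blue top [ 0.434 -0.499  0.122]
blue top [ 0.434 -0.407  0.123]
blue top [ 0.434 -0.318  0.122]
red 96 [0.4106 0.2536 0.059 ]
yel 107 [0.4635 0.2248 0.059 ]
grn 112 [0.5149 0.1955 0.059 ]
```

View pics/end.png

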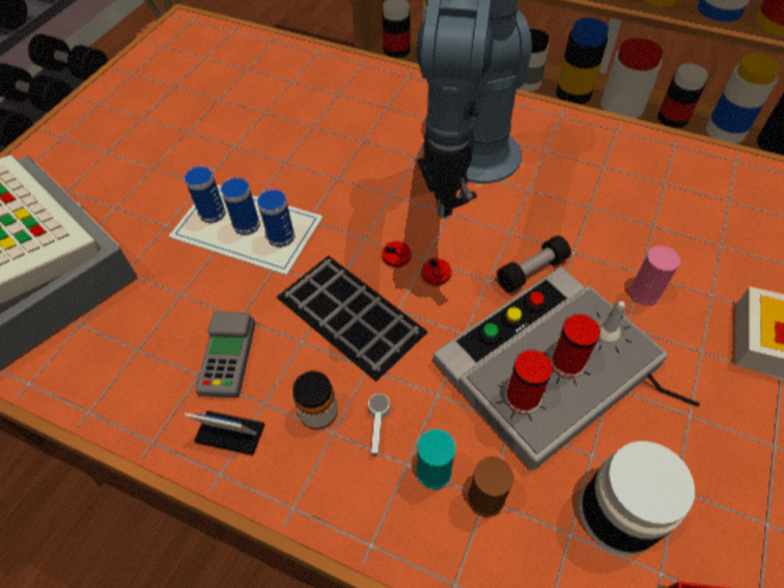

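The final picture shows both reds on pegs at (577,345) and (529,380), three blues on the mat at about (240,205), an empty cradle and the bystanders where they started. The robot is touching nothing, so I'm handing in.

```bash
python3 -c "
from cell import workorder; print(workorder.close_job())"
```

```text
the job is handed in; nothing more can be done
None
```

The job is done and handed in. All three blue shakers stand mouth down on the white mat. Both red shakers from the cradle are upside down on the middle and right pegs. I then pressed power, timer and start in that order, each to its stop and let go.

**Last checks, from both cameras before handing in:**
- **Red shakers:** tops read 0.179 m against an expected 0.180 m, so their rims are on the drip plate.
- **Blue shakers:** tops read 0.122–0.124 m, as expected for standing on the mat.
- **Keys:** each bottomed out at about 15–29 N, against about 4 N for the spring alone. All three read the same height afterwards (0.059 m, which is how they read before pressing), so they sprang back.
- **Surroundings:** the cradle is empty, the other things look unmoved, and the arm was clear of everything. The clock read about 59 s of the 210 s allowed.

The two cameras disagreed by up to about 5 mm sideways. I saw no shaker knocked aside during the run, and no check failed.

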